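# Thread the retaining rod through the spice crate's guide

### The arm

A 6-joint arm with a two-finger parallel gripper is mounted at the origin on the work surface. World frame = base frame: x ahead of the robot, y to its left, z up, the work surface at z = 0. Lengths are in m, angles in rad, forces in N, time in s.
With the tool pointing down it reaches from about 0.35 to 0.975 m from the base axis. Payload 4.9 kg.
Tool frame: the origin (TCP) lies midway between the tips of the shut fingers; the grasp point (between the pads) lies behind it (manip.grasp_offset is the y of the grasp point in the tool frame, in m); y points along the fingers, z is the direction in which the jaws open and shut, and the axes are right-handed (so a half turn about y gives the same grasp; the last joint's range is limited). The gripper opens to 85 mm and grips with 20 to 120 N. Pads are 22 mm wide; open, the fingers measure 114 mm over their backs; the gripper's body (76 mm by 85 mm) begins 54 mm behind the grasp point. The pads swing forward as they close: fully open they stand 13 mm farther back than shut.
Start: joints at [1.038, 0.053, 1.613, -0, 1.476, -0.119], TCP at [0.251, 0.572, 0.231] pointing down, gripper open.
Joint ranges: [-3.01, 3.01], [-1.01, 2.22], [0.06, 2.58], [-1.02, 4.17], [0.09, 2.62], [-3.14, 3.14]. Speed limits (rad/s): [2.57, 2.57, 3.14, 3.14, 3.14, 3.14].

### API

Orientations are given as a unit quaternion [w, x, y, z].
In Python, from plant import manip gives the robot as it stands. The module is installed in compiled form; this text tells all that it offers.
- The arm moves only by the shell command python3 -m jog 'ROWS'. ROWS is a JSON object of lists of equal length, an entry for each row: "offset": the shift along the world's x, y, z in units of 50 mm (1.0 is 50 mm), a list of three; "angular": the turn, a rotation vector about the world's x, y, z in units of 6 degrees (1.0 is 6 degrees), a list of three; "jaw": the finger opening in mm, from 0 to 85.4. In form: {"offset": [[tx, ty, tz], ...], "angular": [[ax, ay, az], ...], "jaw": [jaw, ...]}. A call has 1 to 12 rows; each row shifts and turns the commanded pose from where the row before left it; what a row does not reach is not made up. A row lasts 1/10 s, in which the tool goes at most 50 mm and 8.59 degrees, less where a joint would pass 70% of its speed; a pose out of reach is approached as far as the arm can. A call is refused whole if a number of a shift passes 1 or a number of a turn 1, either way. A call with a gripper value outside its range is refused whole. The fingers move at their own pace and stop on an object; the grip force is fixed at half the most. Time passes only in rows, so rows that do not move let the fingers close. It gives the time, the measured TCP pose, the force and the opening at its end, in the units of the state.
- manip.state(): the state, without advancing time (a new reading comes with each control period).
- manip.grab_frame(name): name is "scene" or "side" or "wrist"; returns the picture (480x640x3 uint8, blue, green, red); there is no depth.
- manip.camera_model(name): a dict with "fx", "fy", "cx", "cy" (pixels), "k1" (the pictures are not rectified: a ray, as slopes to the right and down, at radius r is drawn at 1 + k1 r^2 times it, then the intrinsics apply), "rvec" (rotation vector, rad) and "tvec" (3), from world to camera coordinates, as OpenCV has them; the wrist camera has in their place "mount" (4x4, takes a point from camera to tool coordinates, whose origin is the TCP and whose axes are the tool frame's). Camera axes: x right, y down, z forward; pixel columns grow to the right and rows downward; lengths in m; the calibration is good to about 2 mm. A picture is of the moment at which its call begins: read the wrist's pose just before it. camera_model takes no time and is no camera call.
- manip.job_done(): hands the job in, once; it reports no verdict.
The state is a dict: "time": time; "joint_pos": joint angles; "joint_vel": joint speeds; "joint_efforts": joint torques, N m; "tool_pos": TCP position; "tool_rot": TCP orientation; "contact_force": force on the tool from outside, world axes, zero at the start; "ft_torque": the same for the moment, N m; "gripper_width": opening from 0.0 (shut) to 1.0 (fully open).
Only numpy, scipy, OpenCV 4.12 (cv2) and the standard library are available. Lean on these libraries where they do the work, as an engineer would, in place of code of your own. Each camera call takes 0.05 s, during which the arm holds its last target.

### The job

Secure the jars in the sorting crate for carrying: take the steel retaining rod by its wooden handle from its cradle, thread it gently through all three bores of the crate's metal guide, tip first, and push it fully home, until the handle meets the guide. Then let go. Feel for the bores rather than forcing the rod, and leave the jars and the other things on the counter standing where they are.

Things in the scene. Friction and masses are not known exactly. Their poses are not given: they have to be found in the camera images.
- rod_handle (a point): Middle of the rod's dark wooden handle, a square bar 24 x 24 mm, 80 mm long; grasp it here from above across its 24 mm width. Own y axis runs along the rod, tip towards -y. From the handle's -y end a 12 mm steel shaft runs on for 190 mm on the same centre line. Mass 0.1 to 0.2 kg. It starts lying level, the shaft in the two notches of a cradle; lift straight up.
- rod_tip (a point): The end of the rod's shaft, on its centre line, 230 mm from rod_handle; same axes. The last 3 mm of the shaft are a cone that narrows from 12 mm to a flat end 6 mm across.
- cradle: Fixed wooden cradle, 50 x 170 mm, 58 mm high; origin under its centre, y along the rod. Empty at the end.
- crate: Fixed wooden sorting crate 120 mm (its x) x 210 mm (its y), three open compartments in a row along y, walls 75 mm high; origin under its centre, z up. Astride its +y end wall and two dividers stand three upright aluminium plates, one guide, 66 mm wide, 14 mm thick, tops 136 mm high, with bores in line, parallel to crate y. Above 25 N from rod or robot it is damaged.
- bore_nominal (a point): Nominal centre of the first bore's mouth (14.5 mm diameter, sharp rim), on the +y face of the first plate: crate x 0, y +108 mm, 110 mm up; crate axes. The guide is clamped by eye: all three bores together really lie up to 6 mm to either side and 5 mm higher or lower. Feel for them: a tip that is part-way in, its cone on the rim, is pushed sideways towards the bore's centre; the plate is flat.
- bore2_nominal (a point): The same for the second bore: mouth at crate y +40.5 mm; the plate ends at +26.5 mm. The rod travels in the crate's -y direction.
- bore3_nominal (a point): The same for the third bore: mouth at crate y -26.5 mm; the plate ends at -40.5 mm.
- home_nominal (a point): Where rod_handle lies when the rod is home (crate y +148 mm), with the same sideways and height uncertainty as the bores: the handle's -y end face then touches the first plate and the tip stands 15 mm short of the crate's far wall.
- spice0: Small glass spice jar, 42 mm across, 66 to 75 mm high, standing loose in the +y compartment of the crate, below the rod's path; origin under its centre. Leave it.
- spice1: The same, in the middle compartment. Leave it.
- spice2: The same, in the -y compartment. Leave it.
- coffee_jar: Brown glass coffee jar, 84 mm across, 150 mm high; origin under its centre. Leave it.
- canister: Stainless canister with a lid, 106 mm across, 163 mm high; origin under its centre. Leave it.
- jar_gripper: Green silicone jar gripper, a flat disc 116 mm across, 12 mm high. Leave it.
- mug: White mug, 80 mm across, 90 mm high, handle at its +y; origin under its centre. Leave it.
- spoon: Wooden spoon 220 mm long, lying flat. Leave it.

How it is judged:
By the outcome, as a careful person would: the job done as asked, in the order asked, and still so for the second after the job is handed in, with the robot touching nothing.
It also fails if it takes over 72 s, if anything falls off the work surface, if the arm or the gripper's body presses on something with over 40 N, if the wrist force passes 120 N, or if a joint passes its speed limit or range.

## Working session

There is one attempt and no reset: what is moved stays moved. The work goes in short steps, Python scripts to look and compute and a shell command to move; the robot and the scene stay as the last step left them, time stands still between calls to the robot, and variables do not carry over. Pictures are saved under pics/ and viewed, and the job is handed in when it is done.

```bash
mkdir -p pics; ls; cat > h.py <<'E'
import numpy as np,cv2
from plant import manip
from scipy.spatial.transform import Rotation as R
def cam(n,st=None):
    m=manip.camera_model(n)
    if 'rvec' in m:
        Rm=cv2.Rodrigues(np.array(m['rvec'],float))[0]; t=np.array(m['tvec'],float).ravel()
    else:
        st=st or manip.state(); M=np.array(m['mount']); q=st['tool_rot']
        T=np.eye(4); T[:3,:3]=R.from_quat([q[1],q[2],q[3],q[0]]).as_matrix(); T[:3,3]=st['tool_pos']
        W=np.linalg.inv(T@M); Rm=W[:3,:3]; t=W[:3,3]
    return m,Rm,t
def proj(P,c):
    m,Rm,t=c; p=Rm@np.array(P,float)+t; x=p[:2]/p[2]; s=1+m['k1']*(x@x); return np.array([m['fx']*x[0]*s+m['cx'],m['fy']*x[1]*s+m['cy']])
def ray(u,v,c):
    m,Rm,t=c; d=np.array([(u-m['cx'])/m['fx'],(v-m['cy'])/m['fy']]); x=d.copy()
    for _ in range(20): x=d/(1+m['k1']*(x@x))
    return -Rm.T@t, Rm.T@np.array([x[0],x[1],1.])
def onz(u,v,z,c):
    o,d=ray(u,v,c); return o+d*(z-o[2])/d[2]
def tri(p1,c1,p2,c2):
    o1,d1=ray(*p1,c1);o2,d2=ray(*p2,c2); d1/=np.linalg.norm(d1);d2/=np.linalg.norm(d2)
    s=np.linalg.lstsq(np.c_[d1,-d2],o2-o1,rcond=None)[0]; a=o1+s[0]*d1;b=o2+s[1]*d2
    return (a+b)/2,np.linalg.norm(a-b)
E
python3 - <<'E'
from h import *
print(manip.state(), manip.grasp_offset)
for n in ['scene','side','wrist']:
    print(n,manip.camera_model(n)); cv2.imwrite(f'pics/{n}0.png',manip.grab_frame(n))
E
```

```text
pics
{'time': 0.0, 'joint_pos': array([ 1.03798973e+00,  5.33393026e-02,  1.61429296e+00,  1.46823258e-05,
        1.47601062e+00, -1.19036439e-01]), 'joint_vel': array([-9.56147326e-05, -5.60999186e-04, -5.37452197e-04,  8.95058104e-04,
        1.43645693e-03,  3.80826976e-04]), 'joint_efforts': array([ 6.75354386e-04, -3.93685591e+01, -3.70174205e+01, -5.75154695e-05,
        7.11604502e-03,  9.04039979e-06]), 'tool_pos': array([0.25098712, 0.57170771, 0.23007453]), 'tool_rot': array([-0.69134257,  0.69271267, -0.1454859 ,  0.14501193]), 'contact_force': array([0.12381359, 0.53009218, 1.01656799]), 'ft_torque': array([ 0.00907807, -0.02326413,  0.02640002]), 'gripper_width': 1.0010646144577084} -0.0187
scene {'fx': 494.66345132521593, 'fy': 494.66345132521593, 'cx': 319.41620512197096, 'cy': 238.93870822745183, 'k1': 0.034201936902953534, 'rvec': array([ 2.19281342,  1.41685746, -0.41693568]), 'tvec': array([-0.28880456, -0.40980004,  1.3915745 ])}
side {'fx': 587.3289998569169, 'fy': 587.3289998569169, 'cx': 312.29663821803916, 'cy': 239.86907049179402, 'k1': -0.11493864202745008, 'rvec': array([ 1.98085637, -0.73849987,  0.4036103 ]), 'tvec': array([-0.45714413,  0.27537535,  1.02703264])}
wrist {'fx': 367.6462275317901, 'fy': 367.6462275317901, 'cx': 325.1235139694932, 'cy': 242.09260298292108, 'k1': -0.048318026859460156, 'mount': array([[ 8.41937555e-04,  9.50615138e-01,  3.10370987e-01,
        -7.94282056e-02],
       [ 5.69224026e-05, -3.10371142e-01,  9.50615459e-01,
        -1.41991956e-01],
       [ 9.99999644e-01, -7.82691793e-04, -3.15424418e-04,
         1.79414037e-04],
       [ 0.00000000e+00,  0.00000000e+00,  0.00000000e+00,
         1.00000000e+00]])}
```

View pics/scene0.png

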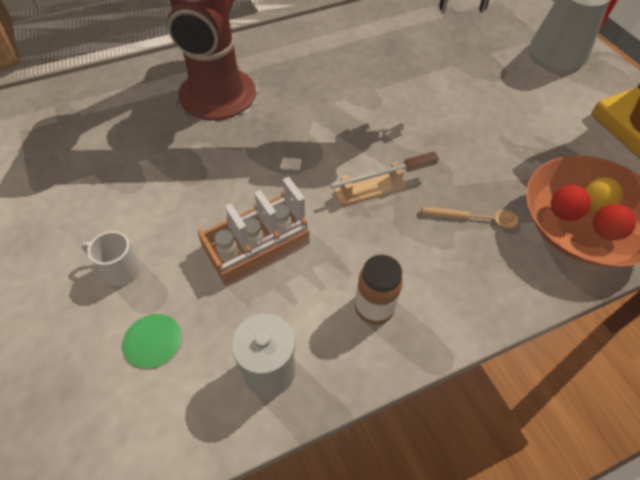

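View pics/side0.png

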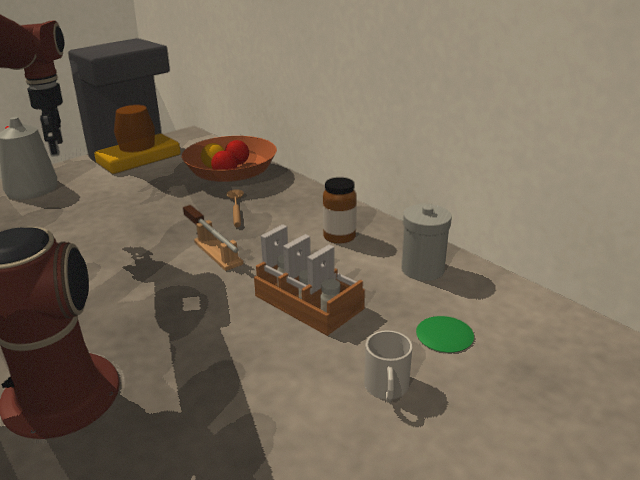

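View pics/wrist0.png

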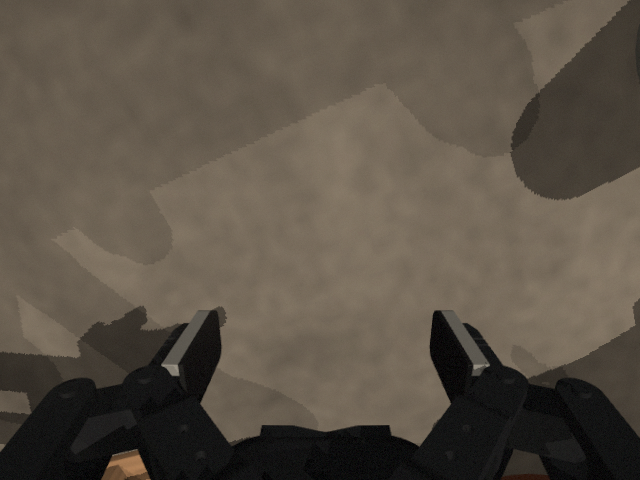

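The scene view shows the base at (215,100), the crate at about (255,235), and the cradle with the rod at (370,185), its handle at (420,160). In the side view the crate is at (310,290) and the handle at (193,214). I'll zoom in on both next.

```bash
python3 - <<'E'
from h import *
a=cv2.imread('pics/scene0.png')[140:290,190:450]; cv2.imwrite('pics/sc_z.png',cv2.resize(a,None,fx=3,fy=3,interpolation=cv2.INTER_CUBIC))
a=cv2.imread('pics/side0.png')[190:340,170:380]; cv2.imwrite('pics/si_z.png',cv2.resize(a,None,fx=3.8,fy=3.8,interpolation=cv2.INTER_CUBIC))
E
```

```text
(no output)
```

View pics/sc_z.png

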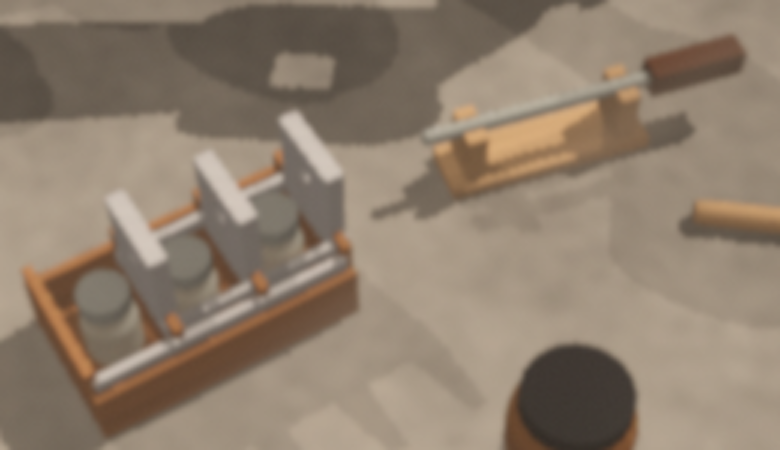

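View pics/si_z.png

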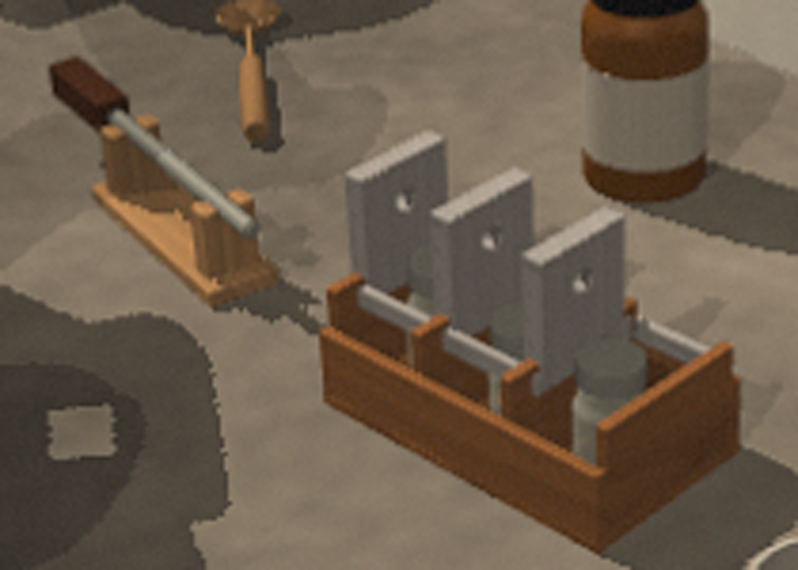

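```bash
python3 - <<'E'
from h import *
cs=cam('scene');cd=cam('side')
S=lambda u,v:(190+(u+.5)/3-.5,140+(v+.5)/3-.5)
D=lambda u,v:(170+(u+.5)/3.8-.5,190+(v+.5)/3.8-.5)
for c in(cs,cd): print('camc',-c[1].T@c[2])
pts={'c-y near':((27,270),(602,474)),'c-y far':((97,388),(731,347)),'c+y near':((279,155),(343,280)),
'p1 top near (+y?)':((282,118),(347,178)),'p1 far':((342,175),(445,140)),'p3near':((108,197),(525,258)),'p3far':((165,262),(622,217)),
'shaft tip':((427,137),(252,227)),'handle/shaft':((648,78),(112,112)),'handle end':((740,48),(63,70))}
for k,(a,b) in pts.items():
    p,e=tri(S(*a),cs,D(*b),cd); print(k,p.round(4),round(e,4))
print('jar tops etc'); 
E
```

```text
camc [ 1.12886222 -0.20619906  0.93326083]
camc [-0.12869683 -0.88183889  0.73851587]
c-y near [ 0.474  -0.1879  0.0518] 0.0126
c-y far [ 0.5916 -0.1689  0.0645] 0.0009
c+y near [0.4646 0.0148 0.0762] 0.0034
p1 top near (+y?) [0.4768 0.017  0.1345] 0.0032
p1 far [0.5468 0.0287 0.1335] 0.0126
p3near [ 0.4946 -0.1165  0.1356] 0.0041
p3far [ 0.5641 -0.105   0.1322] 0.0104
shaft tip [0.478  0.1303 0.0551] 0.0038
handle/shaft [0.4925 0.3174 0.055 ] 0.0004
handle end [0.4983 0.3968 0.0571] 0.0044
jar tops etc
```

```bash
cat >> h.py <<'E'
def Rt(st=None):
    q=(st or manip.state())['tool_rot']; return R.from_quat([q[1],q[2],q[3],q[0]]).as_matrix()
E
python3 - <<'E'
from h import *
print(Rt().round(3)); c=cam('wrist'); print(-c[1].T@c[2], c[1][2])
E
```

```text
[[ 0.916 -0.001  0.402]
 [-0.402 -0.001  0.916]
 [-0.    -1.    -0.002]]
[0.17851349 0.60412621 0.37233178] [ 0.28324159 -0.12640811 -0.95068144]
```

```bash
python3 -m jog '{"offset":[[0.4,-0.36,0.05],[0.4,-0.36,0.05],[0.4,-0.36,0.05],[0.4,-0.36,0.05],[0.4,-0.36,0.05],[0.4,-0.36,0.05],[0.4,-0.36,0.05],[0.4,-0.36,0.05],[0.4,-0.36,0.05],[0.4,-0.36,0.05],[0.4,-0.36,0.05],[0.4,-0.36,0.05]],"angular":[[0,0,-0.98],[0,0,-0.98],[0,0,-0.98],[0,0,-0.98],[0,0,-0.98],[0,0,-0.98],[0,0,-0.98],[0,0,-0.98],[0,0,-0.98],[0,0,-0.98],[0,0,-0.98],[0,0,-0.98]],"jaw":[85,85,85,85,85,85,85,85,85,85,85,85]}'
python3 -m jog '{"offset":[[0,0,0],[0,0,0],[0,0,0]],"angular":[[0,0,0],[0,0,0],[0,0,0]],"jaw":[85,85,85]}'
python3 - <<'E'
from h import *
st=manip.state(); im=manip.grab_frame('wrist'); cv2.imwrite('pics/w1.png',im)
np.save('w1.npy',np.array([*st['tool_pos'],*st['tool_rot']])); print(Rt(st).round(3),st['joint_pos'].round(2))
E
```

```text
time: 1.35
tool_pos: [0.4918, 0.3553, 0.261]
tool_rot: [0.48, -0.48, 0.519, -0.519]
contact_force: [0.6, 0.5, 0.9]
gripper_width: 0.994
time: 1.65
tool_pos: [0.4906, 0.3567, 0.2609]
tool_rot: [0.481, -0.482, 0.518, -0.518]
contact_force: [-0.5, 0.4, -0.0]
gripper_width: 0.996
[[-0.073 -0.001  0.997]
 [-0.997 -0.    -0.073]
 [ 0.    -1.    -0.001]] [ 0.51 -0.01  1.62  0.    1.52  0.58]
```

View pics/w1.png

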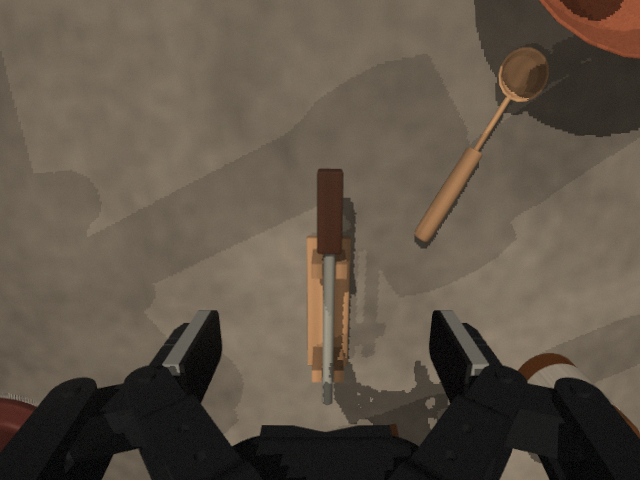

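```bash
python3 - <<'E'
from h import *
a=np.load('w1.npy'); c=cam('wrist',dict(tool_pos=a[:3],tool_rot=a[3:]))
im=cv2.imread('pics/w1.png'); z=cv2.resize(im[150:420,270:400],None,fx=2.2*2,fy=2.2,interpolation=cv2.INTER_CUBIC)
cv2.imwrite('pics/w1z.png',cv2.resize(im[150:290,270:400],None,fx=4,fy=4,interpolation=cv2.INTER_CUBIC))
sub=im.astype(int)
m=((sub[...,2]-sub[...,0]>18)&(sub[...,2]<120)).astype(np.uint8); m[:, :300]=0;m[:,360:]=0;m[:160]=0;m[265:]=0
n,l,s,ct=cv2.connectedComponentsWithStats(m); i=1+np.argmax(s[1:,4]); print(s[i],ct[i])
for r in range(166,262,6):
    x=np.where(l[r]==i)[0]; print(r,x.min() if len(x) else None,x.max() if len(x) else None)
for r in range(262,405,10):
    g=sub[r,315:345]; print(r,[int(v) for v in g.sum(1)//3])
E
```

```text
[ 300  160   60  105 4768] [331.53796141 204.42365772]
166 300 359
172 300 359
178 300 359
184 300 359
190 300 359
196 300 359
202 300 359
208 300 359
214 316 359
220 316 359
226 316 359
232 316 359
238 317 359
244 317 359
250 316 359
256 318 359
262 [95, 92, 86, 87, 88, 84, 85, 86, 88, 98, 109, 118, 121, 124, 122, 120, 116, 107, 93, 74, 57, 74, 91, 94, 94, 93, 88, 87, 85, 85]
272 [122, 120, 113, 114, 112, 107, 103, 79, 75, 101, 110, 117, 122, 124, 125, 121, 117, 104, 89, 71, 74, 108, 120, 122, 120, 121, 117, 113, 111, 110]
282 [134, 134, 136, 136, 118, 80, 81, 79, 85, 100, 111, 116, 124, 123, 122, 123, 117, 103, 88, 76, 73, 76, 76, 76, 77, 82, 83, 81, 79, 78]
292 [132, 131, 135, 134, 136, 139, 139, 126, 101, 100, 110, 117, 123, 121, 120, 121, 116, 99, 81, 70, 76, 78, 77, 79, 80, 80, 81, 79, 80, 92]
302 [132, 132, 133, 133, 135, 139, 140, 130, 107, 102, 113, 119, 121, 122, 124, 121, 111, 98, 81, 68, 74, 76, 74, 76, 79, 78, 79, 80, 95, 120]
312 [132, 133, 133, 134, 133, 137, 140, 129, 114, 126, 141, 149, 143, 133, 129, 118, 109, 94, 75, 70, 76, 77, 77, 77, 81, 80, 77, 104, 132, 130]
3
[... 547 characters left out ...]
7, 90, 77, 82, 100]
362 [90, 89, 89, 87, 85, 83, 85, 95, 120, 132, 142, 144, 141, 137, 131, 119, 101, 78, 52, 45, 43, 43, 47, 47, 45, 43, 41, 47, 59, 66]
372 [138, 133, 131, 125, 126, 124, 108, 80, 117, 133, 142, 143, 140, 137, 113, 73, 67, 59, 60, 71, 81, 82, 79, 80, 76, 72, 71, 71, 71, 68]
382 [120, 117, 118, 115, 112, 115, 110, 104, 121, 116, 82, 80, 97, 124, 128, 114, 94, 79, 84, 84, 73, 73, 71, 70, 70, 71, 70, 71, 68, 73]
392 [111, 111, 110, 112, 112, 114, 108, 108, 104, 78, 81, 81, 80, 80, 75, 70, 61, 86, 93, 68, 65, 68, 66, 67, 64, 64, 66, 67, 66, 66]
402 [117, 116, 116, 118, 116, 114, 115, 102, 77, 78, 81, 81, 80, 79, 74, 68, 65, 94, 118, 118, 114, 96, 65, 65, 66, 65, 65, 66, 65, 67]
```

View pics/w1z.png

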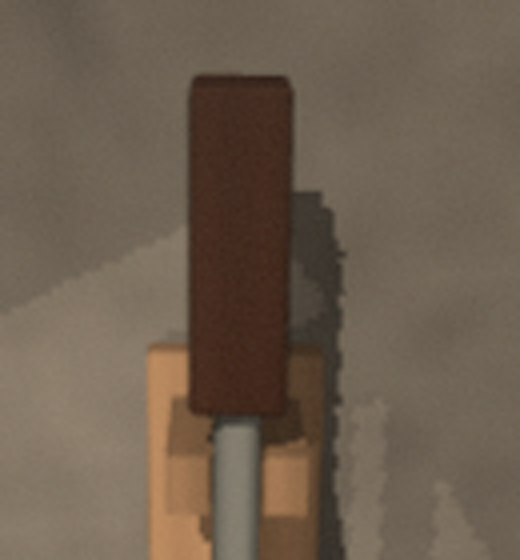

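```bash
python3 - <<'E'
from h import *
a=np.load('w1.npy'); c=cam('wrist',dict(tool_pos=a[:3],tool_rot=a[3:]))
f=lambda u,v:(270+(u+.5)/4-.5,150+(v+.5)/4-.5)
for z in (.062,.066,.070):
    p=[onz(*f(*q),z,c) for q in ((191,82),(291,82),(193,411),(287,411))]
    A=(p[0]+p[1])/2;B=(p[2]+p[3])/2
    print(z,[x.round(4)[:2] for x in p],'len',np.linalg.norm(A-B).round(4),'mid',((A+B)/2).round(4),'yaw',np.degrees(np.arctan2(-(A-B)[0],(A-B)[1])).round(2))
A=onz(328.5,265,.055,c);B=onz(327.5,400,.055,c);print(A,B,np.degrees(np.arctan2(-(A-B)[0],(A-B)[1])))
E
```

```text
0.062 [array([0.4864, 0.3951]), array([0.5093, 0.3934]), array([0.4804, 0.3151]), array([0.5035, 0.3134])] len 0.0802 mid [0.4949 0.3543 0.062 ] yaw -4.18
0.066 [array([0.4865, 0.3956]), array([0.5091, 0.3939]), array([0.4806, 0.3166]), array([0.5034, 0.3149])] len 0.0792 mid [0.4949 0.3552 0.066 ] yaw -4.18
0.07 [array([0.4866, 0.396 ]), array([0.509 , 0.3944]), array([0.4808, 0.318 ]), array([0.5033, 0.3163])] len 0.0783 mid [0.4949 0.3562 0.07  ] yaw -4.18
[0.48977838 0.29828966 0.055     ] [0.47659984 0.1290134  0.055     ] -4.451626835461424
```

```bash
python3 -m jog '{"offset":[[0.04,-0.55,-0.12],[0.04,-0.55,-0.12],[0.04,-0.55,-0.12],[0.04,-0.55,-0.12],[0.04,-0.55,-0.12],[0.04,-0.55,-0.12],[0.04,-0.55,-0.12],[0.04,-0.55,-0.12],[0.04,-0.55,-0.12],[0.04,-0.55,-0.12],[0,0,0],[0,0,0]],"angular":[[-0.5,0,0],[-0.5,0,0],[-0.5,0,0],[-0.5,0,0],[-0.5,0,0],[-0.5,0,0],[-0.5,0,0],[-0.5,0,0],[-0.5,0,0],[-0.5,0,0],[0,0,0],[0,0,0]],"jaw":[85,85,85,85,85,85,85,85,85,85,85,85]}'
python3 - <<'E'
from h import *
st=manip.state(); im=manip.grab_frame('wrist'); cv2.imwrite('pics/w2.png',im)
np.save('w2.npy',np.array([*st['tool_pos'],*st['tool_rot']])); print(np.abs(st['joint_vel']).max())
E
```

```text
time: 2.9
tool_pos: [0.5109, 0.0821, 0.2011]
tool_rot: [-0.341, 0.589, -0.367, 0.634]
contact_force: [-0.0, 0.1, -0.1]
gripper_width: 0.997
0.02275284656509416
```

View pics/w2.png

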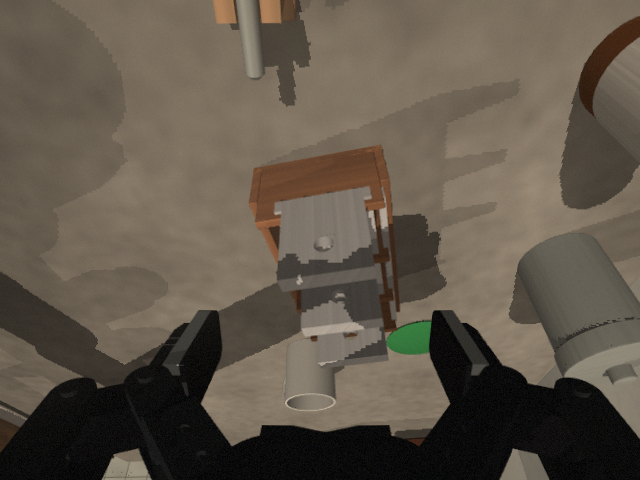

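The wrist view shows the first plate, its bore mouth near (323,243), and the second bore near (339,295). I'll zoom in.

```bash
python3 - <<'E'
from h import *
im=cv2.imread('pics/w2.png'); cv2.imwrite('pics/w2z.png',cv2.resize(im[140:370,240:410],None,fx=2.6*1.0,fy=2.6,interpolation=cv2.INTER_CUBIC))
cv2.imwrite('pics/w2y.png',cv2.resize(im[185:310,270:390],None,fx=4.8,fy=4.8,interpolation=cv2.INTER_CUBIC))
E
```

```text
(no output)
```

View pics/w2z.png

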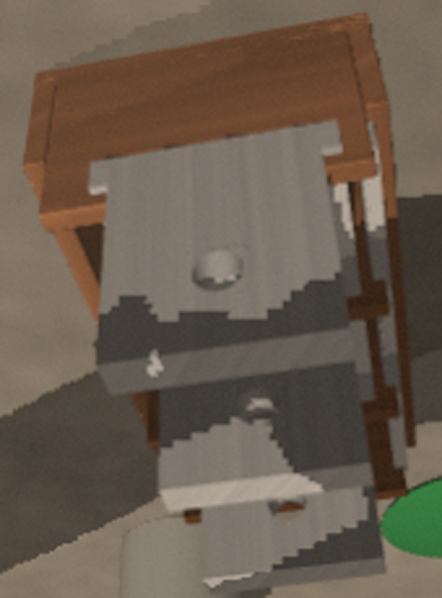

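View pics/w2y.png

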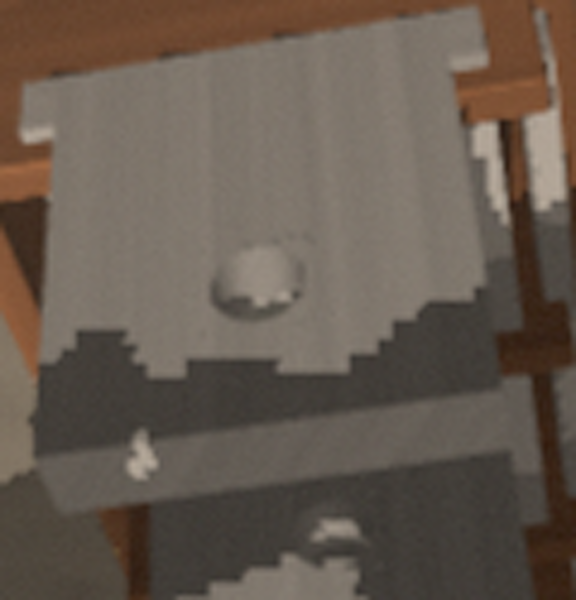

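```bash
python3 - <<'E'
from h import *
a=np.load('w2.npy'); c=cam('wrist',dict(tool_pos=a[:3],tool_rot=a[3:]))
Z=lambda u,v:(240+(u+.5)/2.6-.5,140+(v+.5)/2.6-.5)
Y=lambda u,v:(270+(u+.5)/4.8-.5,185+(v+.5)/4.8-.5)
A=onz(*Z(39,74),0,c);B=onz(*Z(367,14),0,c); print('bot',A,B,np.linalg.norm(A-B),np.degrees(np.arctan2((B-A)[1],(B-A)[0])))
A=onz(*Y(37,457),.136,c);B=onz(*Y(500,387),.136,c); print('ptop',A,B,np.linalg.norm(A-B),np.degrees(np.arctan2((B-A)[1],(B-A)[0])))
A=onz(*Y(66,512),.136,c);B=onz(*Y(511,452),.136,c); print('ptop back',A,B,np.linalg.norm(A-B),np.degrees(np.arctan2((B-A)[1],(B-A)[0])))
# side: crate bottom corners, plate tops, bores ; scene
cs=cam('scene');cd=cam('side')
S=lambda u,v:(190+(u+.5)/3-.5,140+(v+.5)/3-.5)
D=lambda u,v:(170+(u+.5)/3.8-.5,190+(v+.5)/3.8-.5)
for n,z,q in (('p1',.136,(347,178)),('p1',.136,(445,137)),('p2',.136,(433,217)),('p2',.136,(530,173)),('p3',.136,(525,259)),('p3',.136,(622,213)),('bot',0,(600,550)),('bot',0,(740,447)),('bot',0,(325,402))): print('side',n,onz(*D(*q),z,cd).round(4))
for n,z,q in (('bot',0,(110,432)),('bot',0,(358,303)),('p1',.136,(282,118)),('p1',.136,(342,178))): print('scene',n,onz(*S(*q),z,cs).round(4))
E
```

```text
bot [0.44784592 0.01716665 0.        ] [0.56564237 0.03184129 0.        ] 0.1187069905725764 7.10110593636865
ptop [0.47707662 0.02287615 0.136     ] [0.54196514 0.03150074 0.136     ] 0.06545917047349765 7.5710389684433705
ptop back [0.47909588 0.00897793 0.136     ] [0.54406028 0.01629749 0.136     ] 0.06537544867549135 6.428424107634674
side p1 [0.4754 0.0171 0.136 ]
side p1 [0.5452 0.0182 0.136 ]
side p2 [ 0.4846 -0.0488  0.136 ]
side p2 [ 0.5541 -0.0467  0.136 ]
side p3 [ 0.4935 -0.115   0.136 ]
side p3 [ 0.5624 -0.1136  0.136 ]
side bot [ 0.476  -0.1922  0.    ]
side bot [ 0.5941 -0.1762  0.    ]
side bot [0.4468 0.0139 0.    ]
scene bot [ 0.5896 -0.1686  0.    ]
scene bot [0.5608 0.0365 0.    ]
scene p1 [0.4795 0.0152 0.136 ]
scene p1 [0.5456 0.0324 0.136 ]
```

```bash
python3 - <<'E'
from h import *
a=np.load('w2.npy'); c=cam('wrist',dict(tool_pos=a[:3],tool_rot=a[3:])); cd=cam('side')
Y=lambda u,v:(270+(u+.5)/4.8-.5,185+(v+.5)/4.8-.5)
D=lambda u,v:(170+(u+.5)/3.8-.5,190+(v+.5)/3.8-.5)
th=np.radians(7.7); n=np.array([-np.sin(th),np.cos(th),0]); ex=np.array([np.cos(th),np.sin(th),0])
P0=np.array([.5095,.0272,.136])
def onpl(px,c,P): o,d=ray(*px,c); return o+d*((P-o)@n)/(d@n)
for q in((257,278),(210,284),(306,270),(257,238),(255,321)):
    p=onpl(Y(*q),c,P0); print('b1',p.round(4), 'ex',((p-P0)@ex).round(4))
P1=P0-.0675*n
for q in((335,532),(302,540),(372,535),(335,512)):
    p=onpl(Y(*q),c,P1); print('b2',p.round(4),'ex',((p-P0)@ex).round(4))
for k,q in enumerate(((405,200),(490,238),(582,281))):
    P=P0-n*(.014+[0,.0675,.1345][k]); p=onpl(D(*q),cd,P); print('side',k,p.round(4),'ex',((p-P0)@ex).round(4))
    im=0
im=cv2.imread('pics/side0.png'); cv2.imwrite('pics/si_zz.png',cv2.resize(im[220:285,255:345],None,fx=8,fy=8,interpolation=cv2.INTER_CUBIC))
E
```

```text
b1 [0.5094 0.0272 0.109 ] ex -0.0001
b1 [0.5023 0.0262 0.1087] ex -0.0073
b1 [0.5167 0.0282 0.109 ] ex 0.0073
b1 [0.5096 0.0272 0.1009] ex 0.0001
b1 [0.5088 0.0271 0.1173] ex -0.0007
b2 [ 0.5185 -0.0397  0.1102] ex -0.0
b2 [ 0.5126 -0.0405  0.1109] ex -0.006
b2 [ 0.5249 -0.0388  0.1119] ex 0.0065
b2 [ 0.5188 -0.0397  0.106 ] ex 0.0002
side 0 [0.5112 0.0133 0.1097] ex -0.0002
side 1 [ 0.5189 -0.0538  0.1113] ex -0.0015
side 2 [ 0.5279 -0.1202  0.1106] ex -0.0015
```

View pics/si_zz.png

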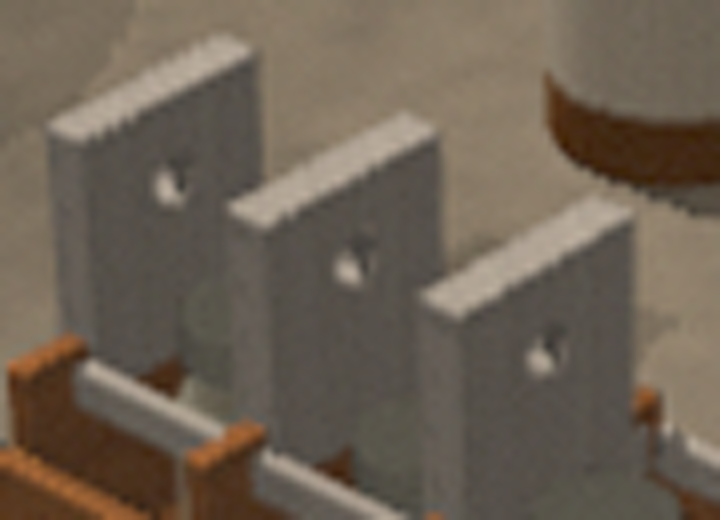

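```bash
python3 -m jog '{"offset":[[-0.032,0.546,-0.08],[-0.032,0.546,-0.08],[-0.032,0.546,-0.08],[-0.032,0.546,-0.08],[-0.032,0.546,-0.08],[-0.032,0.546,-0.08],[-0.032,0.546,-0.08],[-0.032,0.546,-0.08],[-0.032,0.546,-0.08],[-0.032,0.546,-0.08],[0,0,0],[0,0,0]],"angular":[[0.5,0,0],[0.5,0,0],[0.5,0,0],[0.5,0,0],[0.5,0,0],[0.5,0,0],[0.5,0,0],[0.5,0,0],[0.5,0,0],[0.5,0,0],[0,0,0],[0,0,0]],"jaw":[85,85,85,85,85,85,85,85,85,85,60,60]}'
python3 - <<'E'
from h import *
st=manip.state(); im=manip.grab_frame('wrist'); cv2.imwrite('pics/w3.png',im); print(st['tool_pos'],Rt(st).round(4))
np.save('w3.npy',np.array([*st['tool_pos'],*st['tool_rot']]))
E
```

```text
time: 4.15
tool_pos: [0.4951, 0.3548, 0.1619]
tool_rot: [-0.482, 0.481, -0.518, 0.518]
contact_force: [0.9, -0.6, -0.5]
gripper_width: 0.707
[0.49513883 0.35484185 0.16193589] [[-7.270e-02  7.000e-04  9.974e-01]
 [-9.974e-01 -6.000e-04 -7.270e-02]
 [ 5.000e-04 -1.000e+00  7.000e-04]]
```

View pics/w3.png

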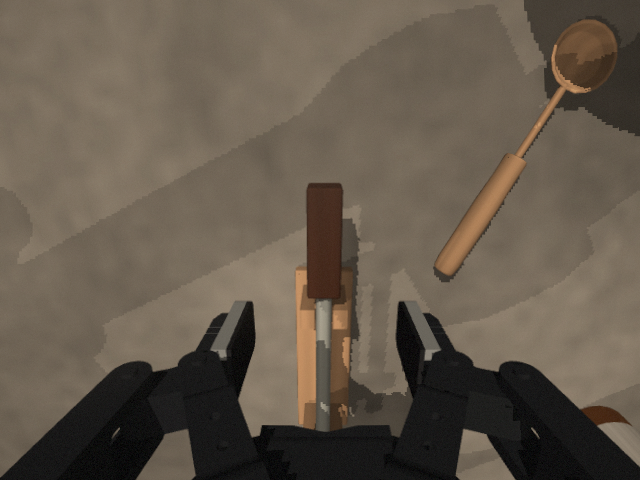

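```bash
python3 - <<'E'
from h import *
C=[]
for k in(1,3):
    a=np.load(f'w{k}.npy'); C.append(cam('wrist',dict(tool_pos=a[:3],tool_rot=a[3:])))
print(tri((329.6,252.6),C[0],(324,297.5),C[1]), tri((330.2,170.2),C[0],(324.5,185.5),C[1]))
for z in(.062,.066,.07):
    A=onz(324.5,185.5,z,C[1]);B=onz(324,297.5,z,C[1]);print(z,((A+B)/2).round(4),np.linalg.norm(A-B),np.degrees(np.arctan2(-(A-B)[0],(A-B)[1])))
E
```

```text
(array([0.49186617, 0.31638122, 0.06841138]), np.float64(0.000292387387133662)) (array([0.49796229, 0.39304451, 0.05237167]), np.float64(0.00040615497355317215))
0.062 [0.4947 0.354  0.062 ] 0.08175082331920092 -4.503474813625349
0.066 [0.4948 0.3553 0.066 ] 0.08039894100788356 -4.503474813625316
0.07 [0.4949 0.3566 0.07  ] 0.07904705869656631 -4.503474813625318
```

```bash
python3 -m jog '{"offset":[[0,0,-0.5],[0,0,-0.5],[0,0,-0.5],[0,0,-0.5],[0,0,-0.36],[0,0,-0.2],[0,0,0],[0,0,0]],"angular":[[0,0,0],[0,0,0],[0,0,0],[0,0,0],[0,0,0],[0,0,0],[0,0,0],[0,0,0]],"jaw":[60,60,60,60,60,60,60,60]}'
python3 - <<'E'
from h import *
im=manip.grab_frame('side'); cv2.imwrite('pics/s4.png',cv2.resize(im[120:300,130:330],None,fx=3.5,fy=3.3)); print(manip.state()['contact_force'])
E
```

```text
time: 5.0
tool_pos: [0.496, 0.3544, 0.0343]
tool_rot: [-0.481, 0.481, -0.518, 0.518]
contact_force: [0.3, 0.3, -0.2]
gripper_width: 0.705
[-0.00624057  0.93514552  0.26007976]
```

View pics/s4.png

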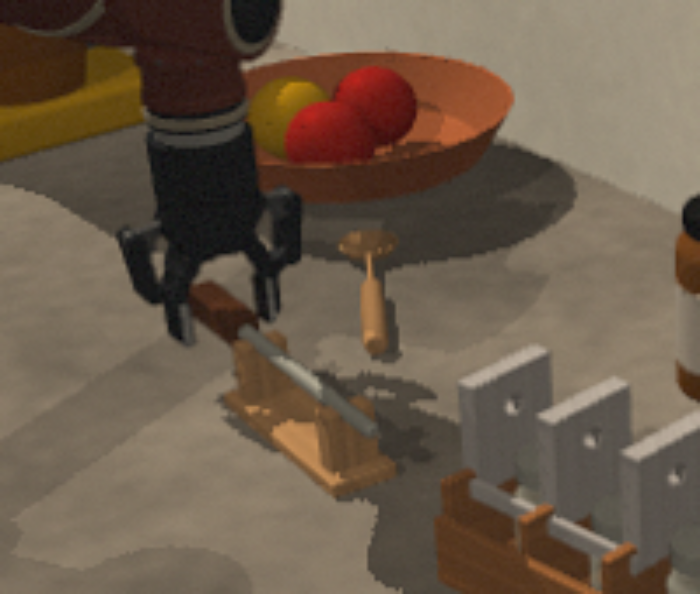

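The fingers straddle the handle. Now I'll close them.

```bash
python3 -m jog '{"offset":[[0,0,0],[0,0,0],[0,0,0],[0,0,0],[0,0,0],[0,0,0],[0,0,0],[0,0,0]],"angular":[[0,0,0],[0,0,0],[0,0,0],[0,0,0],[0,0,0],[0,0,0],[0,0,0],[0,0,0]],"jaw":[30,15,15,15,15,15,15,15]}'
```

```text
time: 5.85
tool_pos: [0.4957, 0.3545, 0.034]
tool_rot: [-0.481, 0.481, -0.518, 0.518]
contact_force: [-0.7, -0.2, 6.1]
gripper_width: 0.274
```

```bash
python3 -m jog '{"offset":[[0,0,0.1],[0,0,0.2],[0,0,0.2],[0,0,0.2],[0,0,0.2],[0,0,0.2],[0,0,0.1],[0,0,0],[0,0,0],[0,0,0]],"angular":[[0,0,0],[0,0,0],[0,0,0],[0,0,0],[0,0,0],[0,0,0],[0,0,0],[0,0,0],[0,0,0],[0,0,0]],"jaw":[15,15,15,15,15,15,15,15,15,15]}'
python3 - <<'E'
from h import *
st=manip.state(); print(st['contact_force'],st['ft_torque'],st['tool_pos'])
for n in('side','scene'): im=manip.grab_frame(n); cv2.imwrite(f'pics/{n}5.png',im)
a=cv2.imread('pics/side5.png'); cv2.imwrite('pics/side5z.png',cv2.resize(a[150:290,160:320],None,fx=4.2,fy=4.2,interpolation=cv2.INTER_CUBIC))
a=cv2.imread('pics/scene5.png'); cv2.imwrite('pics/scene5z.png',cv2.resize(a[90:240,270:470],None,fx=4,fy=4,interpolation=cv2.INTER_CUBIC))
E
```

```text
time: 6.85
tool_pos: [0.4948, 0.354, 0.0925]
tool_rot: [0.481, -0.482, 0.518, -0.518]
contact_force: [0.5, 0.3, -1.5]
gripper_width: 0.273
[ 0.48641365  0.33219126 -1.45694938] [ 0.08995203 -0.02362848  0.00437922] [0.49482358 0.35398407 0.09252869]
```

View pics/side5z.png

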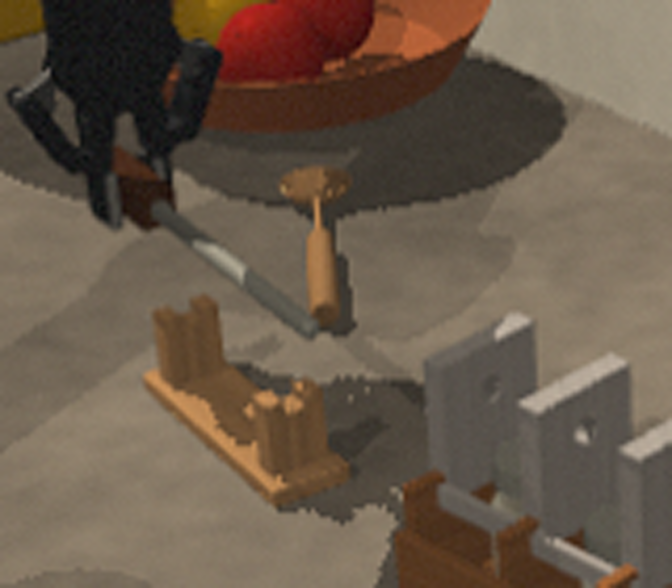

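View pics/scene5z.png

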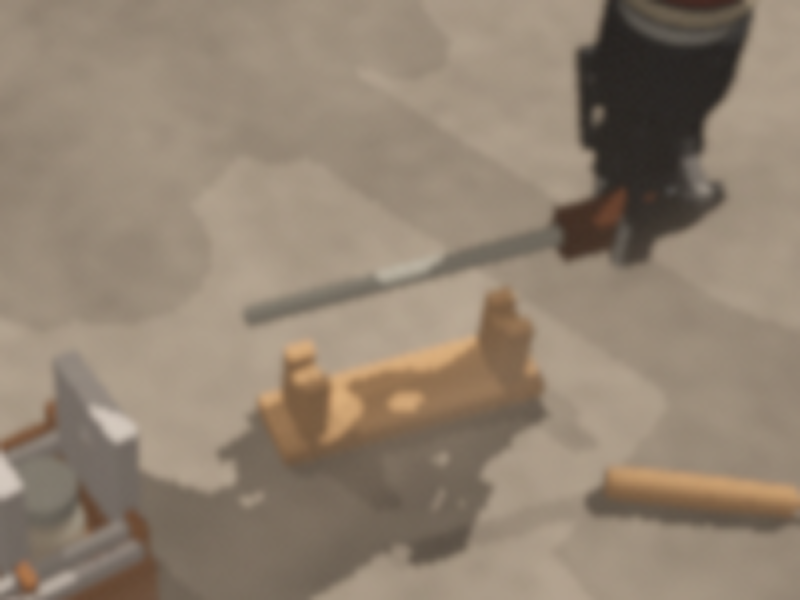

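```bash
python3 - <<'E'
from h import *
cs=cam('scene');cd=cam('side')
S=lambda u,v:(270+(u+.5)/4-.5,90+(v+.5)/4-.5)
D=lambda u,v:(160+(u+.5)/4.2-.5,150+(v+.5)/4.2-.5)
print(tri(S(249,316),cs,D(316,329),cd)); print(tri(S(560,236),cs,D(160,209),cd)); print('mid',tri(S(440,264),cs,D(243,279),cd))
E
```

```text
(array([0.47836653, 0.12748182, 0.11282581]), np.float64(0.005135831977304566))
(array([0.49377401, 0.31602822, 0.11177397]), np.float64(0.0026766125812647916))
mid (array([0.49062135, 0.23586772, 0.10528701]), np.float64(0.025577637439627893))
```

```bash
python3 -m jog '{"offset":[[-0.062,-0.25,-0.008],[-0.062,-0.25,-0.008],[-0.062,-0.25,-0.008],[-0.062,-0.25,-0.008],[-0.062,-0.25,-0.008],[-0.062,-0.25,-0.008],[0,0,0],[0,0,0],[0,0,0],[0,0,0]],"angular":[[0,0,0.325],[0,0,0.325],[0,0,0.325],[0,0,0.325],[0,0,0.325],[0,0,0.325],[0,0,0],[0,0,0],[0,0,0],[0,0,0]],"jaw":[15,15,15,15,15,15,15,15,15,15]}'
python3 - <<'E'
from h import *
st=manip.state(); print(st['contact_force'],st['ft_torque'],st['tool_pos'],Rt(st).round(4))
for n in('side','scene'): im=manip.grab_frame(n); cv2.imwrite(f'pics/{n}6.png',im)
a=cv2.imread('pics/side6.png'); cv2.imwrite('pics/side6z.png',cv2.resize(a[190:300,190:350],None,fx=5,fy=5,interpolation=cv2.INTER_CUBIC))
a=cv2.imread('pics/scene6.png'); cv2.imwrite('pics/scene6z.png',cv2.resize(a[130:260,220:400],None,fx=4.4,fy=4.4,interpolation=cv2.INTER_CUBIC))
E
```

```text
time: 7.95
tool_pos: [0.4768, 0.2797, 0.091]
tool_rot: [0.531, -0.531, 0.466, -0.466]
contact_force: [0.4, -0.7, -1.8]
gripper_width: 0.271
[ 0.36289089 -0.65742229 -1.82075136] [ 0.14888571  0.03486491 -0.05240398] [0.47684232 0.27974546 0.09095072] [[ 1.296e-01  1.000e-04  9.916e-01]
 [-9.916e-01  2.000e-04  1.296e-01]
 [-1.000e-04 -1.000e+00  1.000e-04]]
```

View pics/side6z.png

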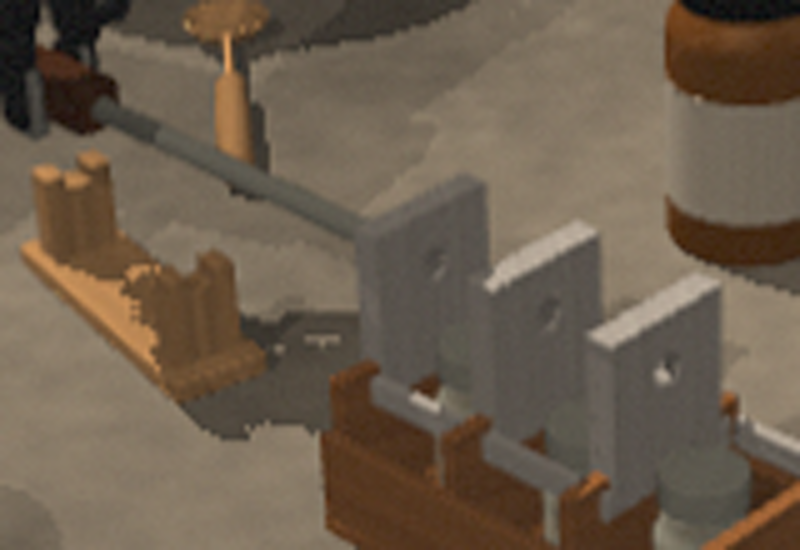

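View pics/scene6z.png

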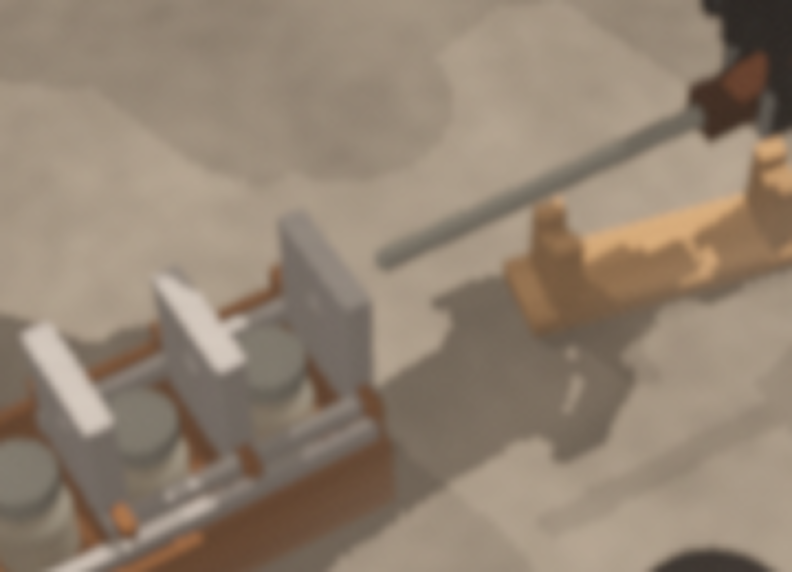

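```bash
python3 - <<'E'
from h import *
cs=cam('scene');cd=cam('side')
n=np.array([-.1305,.9914,0]); b=np.array([.5095,.0272,.110])
S=lambda p:(p-[220,130]+.5)*4.4-.5
D=lambda p:(p-[190,190]+.5)*5-.5
for s in(.230,.06,.025,0,-.014,-.0815,-.1485):
    p=b+s*n; print(s,S(proj(p,cs)).round(0),D(proj(p,cd)).round(0))
st=manip.state(); h=st['tool_pos']+[0,.001,.02]; m=Rt(st)[:,0]
for s in(.04,.1,.15,.2,.23): p=h+s*m; print('rod',s,S(proj(p,cs)).round(0),D(proj(p,cd)).round(0))
E
```

```text
0.23 [717. 105.] [78. 99.]
0.06 [437. 238.] [317. 209.]
0.025 [376. 267.] [371. 234.]
0 [331. 288.] [411. 252.]
-0.014 [306. 300.] [433. 263.]
-0.0815 [182. 359.] [547. 315.]
-0.1485 [ 53. 420.] [668. 370.]
rod 0.04 [695. 116.] [ 97. 106.]
rod 0.1 [598. 162.] [178. 143.]
rod 0.15 [515. 201.] [249. 176.]
rod 0.2 [429. 242.] [324. 210.]
rod 0.23 [377. 266.] [370. 231.]
```

```bash
python3 - <<'E'
from h import *
cs=cam('scene');cd=cam('side')
st=manip.state(); h=st['tool_pos']+[0,.001,.02]; m=Rt(st)[:,0]
out=[]
for n,c in(('scene',cs),('side',cd)):
    im=cv2.imread(f'pics/{n}6.png'); t=proj(h+.20*m,c); x0,y0=(t-20).astype(int)
    z=cv2.resize(im[y0:y0+40,x0:x0+40],None,fx=9,fy=9,interpolation=cv2.INTER_CUBIC)
    for s in(.17,.2,.23):
        for dx in(0,):
            p=((proj(h+s*m,c)-[x0,y0]+.5)*9-.5).astype(int); cv2.circle(z,tuple(int(v) for v in p),3,(0,0,255),-1)
    out.append(z)
cv2.imwrite('pics/tip6.png',np.hstack(out))
E
```

```text
(no output)
```

View pics/tip6.png

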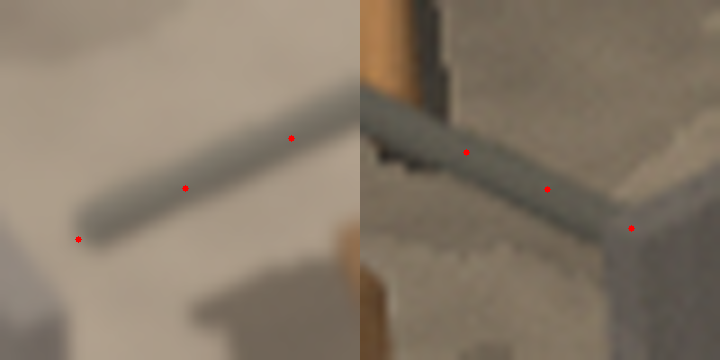

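```bash
python3 -m jog '{"offset":[[0.018,-0.099,-0.005],[0.018,-0.099,-0.005],[0.018,-0.099,-0.005],[0.018,-0.099,-0.005],[0,0,0],[0,0,0],[0,0,0]],"angular":[[0,0,0],[0,0,0],[0,0,0],[0,0,0],[0,0,0],[0,0,0],[0,0,0]],"jaw":[15,15,15,15,15,15,15]}'
python3 -m jog '{"offset":[[0.003,-0.02,0],[0.003,-0.02,0],[0.003,-0.02,0],[0,0,0]],"angular":[[0,0,0],[0,0,0],[0,0,0],[0,0,0]],"jaw":[15,15,15,15]}'
```

```text
time: 8.75
tool_pos: [0.4803, 0.2595, 0.09]
tool_rot: [0.531, -0.531, 0.467, -0.467]
contact_force: [0.0, -0.5, -1.1]
gripper_width: 0.27
time: 9.15
tool_pos: [0.4807, 0.2564, 0.0899]
tool_rot: [-0.531, 0.531, -0.467, 0.467]
contact_force: [-0.3, 0.6, -1.4]
gripper_width: 0.27
```

```bash
python3 -m jog '{"offset":[[0.003,-0.02,0],[0.003,-0.02,0],[0,0,0]],"angular":[[0,0,0],[0,0,0],[0,0,0]],"jaw":[15,15,15]}'
python3 -m jog '{"offset":[[0.003,-0.02,0],[0.003,-0.02,0],[0,0,0]],"angular":[[0,0,0],[0,0,0],[0,0,0]],"jaw":[15,15,15]}'
```

```text
time: 9.45
tool_pos: [0.4811, 0.2543, 0.0899]
tool_rot: [-0.531, 0.531, -0.467, 0.467]
contact_force: [-0.2, -0.1, -1.4]
gripper_width: 0.273
time: 9.75
tool_pos: [0.4814, 0.2523, 0.0899]
tool_rot: [0.531, -0.531, 0.466, -0.467]
contact_force: [-0.6, 0.4, -0.7]
gripper_width: 0.271
```

```bash
python3 -m jog '{"offset":[[0.003,-0.02,0],[0.003,-0.02,0],[0,0,0]],"angular":[[0,0,0],[0,0,0],[0,0,0]],"jaw":[15,15,15]}'
python3 -c "
from h import *
st=manip.state();print(st['contact_force'],st['ft_torque'],(st['tool_pos']+[0,.001,.02]-[.5095,.0272,.11])@[-.1305,.9914,0]-.23)"
```

```text
time: 10.05
tool_pos: [0.4817, 0.2503, 0.0899]
tool_rot: [-0.531, 0.531, -0.467, 0.467]
contact_force: [1.1, 0.1, -1.0]
gripper_width: 0.275
[ 1.06065     0.14319532 -0.98518527] [ 0.10839827 -0.10540447  0.06786661] -0.00419440698240417
```

```bash
python3 -m jog '{"offset":[[0.003,-0.02,0],[0.003,-0.02,0],[0,0,0]],"angular":[[0,0,0],[0,0,0],[0,0,0]],"jaw":[15,15,15]}'
python3 -c "
from h import *
st=manip.state();print(st['contact_force'],st['ft_torque'])"
python3 -m jog '{"offset":[[0.003,-0.02,0],[0.003,-0.02,0],[0,0,0]],"angular":[[0,0,0],[0,0,0],[0,0,0]],"jaw":[15,15,15]}'
python3 -c "
from h import *
st=manip.state();print(st['contact_force'],st['ft_torque'])"
```

```text
time: 10.35
tool_pos: [0.482, 0.2483, 0.0899]
tool_rot: [-0.531, 0.531, -0.467, 0.467]
contact_force: [-0.1, 0.6, -1.6]
gripper_width: 0.275
[-0.09800365  0.60796362 -1.59671748] [ 0.10919745 -0.06852273  0.05977775]
time: 10.65
tool_pos: [0.4823, 0.2463, 0.0899]
tool_rot: [-0.531, 0.531, -0.467, 0.467]
contact_force: [-0.1, -0.1, -2.1]
gripper_width: 0.269
[-0.05675174 -0.09282075 -2.13700017] [ 0.07953893 -0.02903057  0.07650544]
```

```bash
python3 -m jog '{"offset":[[0.003,-0.02,0],[0.003,-0.02,0],[0.003,-0.02,0],[0,0,0]],"angular":[[0,0,0],[0,0,0],[0,0,0],[0,0,0]],"jaw":[15,15,15,15]}'
python3 - <<'E'
from h import *
st=manip.state();print(st['contact_force'],st['ft_torque'])
o=[]
for n,(x,y) in(('side',(220,205)),('scene',(255,160))): im=manip.grab_frame(n); cv2.imwrite(f'pics/{n}7.png',im); o.append(cv2.resize(im[y:y+60,x:x+66],None,fx=6,fy=6,interpolation=cv2.INTER_CUBIC))
cv2.imwrite('pics/both7.png',np.hstack(o))
E
```

```text
time: 11.05
tool_pos: [0.4827, 0.2433, 0.0899]
tool_rot: [-0.531, 0.531, -0.467, 0.467]
contact_force: [0.5, -0.4, -1.0]
gripper_width: 0.273
[ 0.45972822 -0.3799247  -0.99579281] [ 0.09406007 -0.00645189  0.00384741]
```

View pics/both7.png

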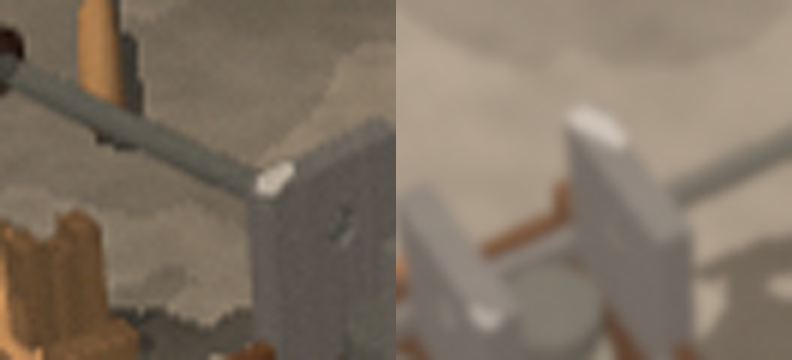

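```bash
python3 -m jog '{"offset":[[0.0052,-0.04,0],[0.0052,-0.04,0],[0.0052,-0.04,0],[0.0052,-0.04,0],[0.0052,-0.04,0],[0,0,0]],"angular":[[0,0,0],[0,0,0],[0,0,0],[0,0,0],[0,0,0],[0,0,0]],"jaw":[15,15,15,15,15,15]}'
python3 -c "
from h import *
st=manip.state();print(st['contact_force'],st['ft_torque'])"
python3 -m jog '{"offset":[[0.0052,-0.04,0],[0.0052,-0.04,0],[0.0052,-0.04,0],[0.0052,-0.04,0],[0.0052,-0.04,0],[0,0,0]],"angular":[[0,0,0],[0,0,0],[0,0,0],[0,0,0],[0,0,0],[0,0,0]],"jaw":[15,15,15,15,15,15]}'
python3 -c "
from h import *
st=manip.state();print(st['contact_force'],st['ft_torque'])"
```

```text
time: 11.75
tool_pos: [0.484, 0.2331, 0.0899]
tool_rot: [-0.531, 0.531, -0.467, 0.467]
contact_force: [0.9, -0.3, -0.8]
gripper_width: 0.271
[ 0.92322844 -0.32442719 -0.7506634 ] [0.08875342 0.03183329 0.06025636]
time: 12.35
tool_pos: [0.4853, 0.2232, 0.0899]
tool_rot: [-0.531, 0.531, -0.467, 0.467]
contact_force: [-1.0, -0.4, -1.2]
gripper_width: 0.272
[-0.97624023 -0.40016433 -1.16337414] [ 0.0800477  -0.01070692  0.01184899]
```

```bash
python3 -m jog '{"offset":[[0.0052,-0.04,0],[0.0052,-0.04,0],[0.0052,-0.04,0],[0.0052,-0.04,0],[0.0052,-0.04,0],[0.0052,-0.04,0],[0.0052,-0.04,0],[0.0052,-0.04,0],[0.0052,-0.04,0],[0.0052,-0.04,0],[0,0,0],[0,0,0]],"angular":[[0,0,0],[0,0,0],[0,0,0],[0,0,0],[0,0,0],[0,0,0],[0,0,0],[0,0,0],[0,0,0],[0,0,0],[0,0,0],[0,0,0]],"jaw":[15,15,15,15,15,15,15,15,15,15,15,15]}'
python3 - <<'E'
from h import *
st=manip.state();print(st['contact_force'],st['ft_torque'])
o=[]
for n,(x,y) in(('side',(235,205)),('scene',(225,180))): im=manip.grab_frame(n); cv2.imwrite(f'pics/{n}8.png',im); o.append(cv2.resize(im[y:y+75,x:x+66],None,fx=6,fy=6,interpolation=cv2.INTER_CUBIC))
cv2.imwrite('pics/both8.png',np.hstack(o))
E
```

```text
time: 13.55
tool_pos: [0.4879, 0.2034, 0.0899]
tool_rot: [0.531, -0.531, 0.467, -0.467]
contact_force: [0.7, -0.5, -2.5]
gripper_width: 0.271
[ 0.71027866 -0.54146706 -2.4854967 ] [ 0.14716535  0.00512864 -0.00614144]
```

View pics/both8.png

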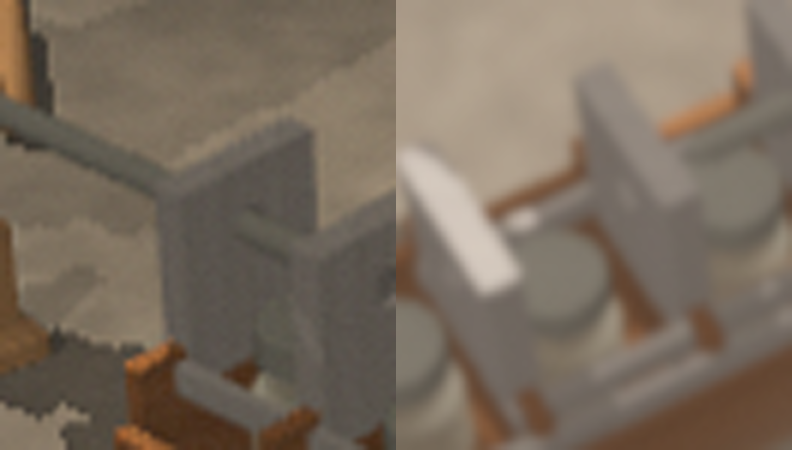

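```bash
python3 -m jog '{"offset":[[0.0052,-0.04,0],[0.0052,-0.04,0],[0.0052,-0.04,0],[0.0052,-0.04,0],[0.0052,-0.04,0],[0.003,-0.02,0],[0.003,-0.02,0],[0,0,0]],"angular":[[0,0,0],[0,0,0],[0,0,0],[0,0,0],[0,0,0],[0,0,0],[0,0,0],[0,0,0]],"jaw":[15,15,15,15,15,15,15,15]}'
python3 -m jog '{"offset":[[0.003,-0.02,0],[0.003,-0.02,0],[0.003,-0.02,0],[0,0,0]],"angular":[[0,0,0],[0,0,0],[0,0,0],[0,0,0]],"jaw":[15,15,15,15]}'
python3 -c "
from h import *
st=manip.state();print(st['contact_force'],st['ft_torque'])"
python3 -m jog '{"offset":[[0.003,-0.02,0],[0.003,-0.02,0],[0.003,-0.02,0],[0,0,0]],"angular":[[0,0,0],[0,0,0],[0,0,0],[0,0,0]],"jaw":[15,15,15,15]}'
python3 -c "
from h import *
st=manip.state();print(st['contact_force'],st['ft_torque'])"
```

```text
time: 14.45
tool_pos: [0.4895, 0.1913, 0.0899]
tool_rot: [0.531, -0.531, 0.467, -0.467]
contact_force: [-0.3, -0.2, -2.0]
gripper_width: 0.271
time: 14.85
tool_pos: [0.4899, 0.1883, 0.0899]
tool_rot: [-0.531, 0.531, -0.467, 0.467]
contact_force: [-0.7, 0.6, -0.8]
gripper_width: 0.274
[-0.67399616  0.6316346  -0.80243335] [0.12445233 0.0271465  0.03337343]
time: 15.25
tool_pos: [0.4904, 0.1853, 0.0899]
tool_rot: [-0.531, 0.531, -0.467, 0.467]
contact_force: [-0.3, 0.1, -1.5]
gripper_width: 0.274
[-0.26414328  0.0830402  -1.54961686] [0.06519625 0.02374165 0.00229139]
```

```bash
python3 -m jog '{"offset":[[0.0026,-0.02,0],[0.0026,-0.02,0],[0.0026,-0.02,0],[0,0,0]],"angular":[[0,0,0],[0,0,0],[0,0,0],[0,0,0]],"jaw":[15,15,15,15]}'
python3 -c "
from h import *
st=manip.state();print(st['contact_force'],st['ft_torque'])"
python3 -m jog '{"offset":[[0.0026,-0.02,0],[0.0026,-0.02,0],[0.0026,-0.02,0],[0.0026,-0.02,0],[0,0,0]],"angular":[[0,0,0],[0,0,0],[0,0,0],[0,0,0],[0,0,0]],"jaw":[15,15,15,15,15]}'
python3 -c "
from h import *
st=manip.state();print(st['contact_force'],st['ft_torque'])"
```

```text
time: 15.65
tool_pos: [0.4908, 0.1823, 0.0899]
tool_rot: [-0.531, 0.531, -0.467, 0.467]
contact_force: [0.6, 0.3, -2.0]
gripper_width: 0.272
[ 0.63215444  0.26224312 -2.04475687] [ 0.06534981 -0.01560571 -0.02409142]
time: 16.15
tool_pos: [0.4913, 0.1783, 0.0899]
tool_rot: [0.531, -0.531, 0.467, -0.467]
contact_force: [-0.1, -0.0, -1.8]
gripper_width: 0.274
[-0.14226766 -0.01742345 -1.75527478] [ 0.08355345 -0.04434242 -0.01311913]
```

```bash
python3 -m jog '{"offset":[[0.0052,-0.04,0],[0.0052,-0.04,0],[0.0052,-0.04,0],[0.0052,-0.04,0],[0.0052,-0.04,0],[0.0052,-0.04,0],[0.0052,-0.04,0],[0.0052,-0.04,0],[0.0052,-0.04,0],[0.0052,-0.04,0],[0,0,0]],"angular":[[0,0,0],[0,0,0],[0,0,0],[0,0,0],[0,0,0],[0,0,0],[0,0,0],[0,0,0],[0,0,0],[0,0,0],[0,0,0]],"jaw":[15,15,15,15,15,15,15,15,15,15,15]}'
python3 - <<'E'
from h import *
st=manip.state();print(st['contact_force'],st['ft_torque'])
o=[]
for n,(x,y) in(('side',(265,205)),('scene',(205,180))): im=manip.grab_frame(n); cv2.imwrite(f'pics/{n}9.png',im); o.append(cv2.resize(im[y:y+75,x:x+66],None,fx=6,fy=6,interpolation=cv2.INTER_CUBIC))
cv2.imwrite('pics/both9.png',np.hstack(o))
E
```

```text
time: 17.25
tool_pos: [0.4939, 0.1582, 0.0899]
tool_rot: [-0.531, 0.531, -0.467, 0.467]
contact_force: [-1.1, 0.5, -2.3]
gripper_width: 0.274
[-1.11753406  0.46451604 -2.27928555] [ 0.13047115 -0.00489239  0.03033377]
```

View pics/both9.png

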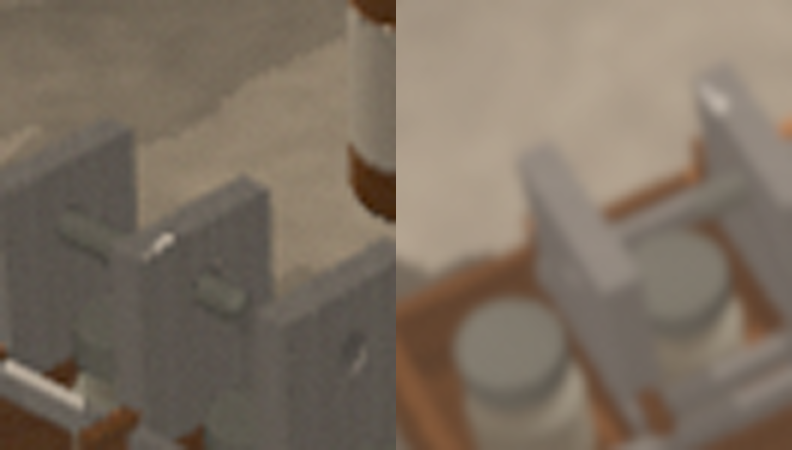

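The side view shows the tip coming out of plate 2, near zoom (240,295), and contact forces are still negligible. I'll go on to bore 3.

```bash
python3 -m jog '{"offset":[[0.0052,-0.04,0],[0.0052,-0.04,0],[0.0052,-0.04,0],[0.0052,-0.04,0],[0.0052,-0.04,0],[0.0052,-0.04,0],[0.0052,-0.04,0],[0.0052,-0.04,0],[0.0052,-0.04,0],[0.0052,-0.04,0],[0.0052,-0.04,0],[0,0,0]],"angular":[[0,0,0],[0,0,0],[0,0,0],[0,0,0],[0,0,0],[0,0,0],[0,0,0],[0,0,0],[0,0,0],[0,0,0],[0,0,0],[0,0,0]],"jaw":[15,15,15,15,15,15,15,15,15,15,15,15]}'
python3 -c "
from h import *
st=manip.state();print(st['contact_force'],st['ft_torque'])"
python3 -m jog '{"offset":[[0.0052,-0.04,0],[0.0026,-0.02,0],[0.0026,-0.02,0],[0,0,0]],"angular":[[0,0,0],[0,0,0],[0,0,0],[0,0,0]],"jaw":[15,15,15,15]}'
```

```text
time: 18.55
tool_pos: [0.4968, 0.1362, 0.0899]
tool_rot: [-0.531, 0.531, -0.467, 0.467]
contact_force: [-0.0, 0.5, -1.5]
gripper_width: 0.27
[-0.023964    0.51293189 -1.51128429] [0.12378278 0.02455634 0.02054329]
time: 18.95
tool_pos: [0.4973, 0.1323, 0.0899]
tool_rot: [-0.531, 0.531, -0.467, 0.467]
contact_force: [-0.1, -0.3, -0.6]
gripper_width: 0.275
```

```bash
python3 -m jog '{"offset":[[0.0026,-0.02,0],[0.0026,-0.02,0],[0.0026,-0.02,0],[0,0,0]],"angular":[[0,0,0],[0,0,0],[0,0,0],[0,0,0]],"jaw":[15,15,15,15]}'
python3 -c "
from h import *
st=manip.state();print(st['contact_force'],st['ft_torque'])"
python3 -m jog '{"offset":[[0.0026,-0.02,0],[0.0026,-0.02,0],[0.0026,-0.02,0],[0,0,0]],"angular":[[0,0,0],[0,0,0],[0,0,0],[0,0,0]],"jaw":[15,15,15,15]}'
python3 -c "
from h import *
st=manip.state();print(st['contact_force'],st['ft_torque'])"
```

```text
time: 19.35
tool_pos: [0.4977, 0.1293, 0.0899]
tool_rot: [-0.531, 0.531, -0.467, 0.467]
contact_force: [0.5, 0.1, -1.4]
gripper_width: 0.273
[ 0.52281963  0.08003464 -1.36771074] [ 0.12723825  0.06373412 -0.05002318]
time: 19.75
tool_pos: [0.4981, 0.1263, 0.0899]
tool_rot: [-0.531, 0.531, -0.467, 0.467]
contact_force: [-0.9, -0.6, -2.3]
gripper_width: 0.275
[-0.89378292 -0.58260178 -2.26768098] [ 0.14019124  0.05579703 -0.01157712]
```

```bash
python3 -m jog '{"offset":[[0.0026,-0.02,0],[0.0026,-0.02,0],[0.0026,-0.02,0],[0,0,0]],"angular":[[0,0,0],[0,0,0],[0,0,0],[0,0,0]],"jaw":[15,15,15,15]}'
python3 -m jog '{"offset":[[0.0026,-0.02,0],[0.0026,-0.02,0],[0,0,0]],"angular":[[0,0,0],[0,0,0],[0,0,0]],"jaw":[15,15,15]}'
```

```text
time: 20.15
tool_pos: [0.4985, 0.1233, 0.0899]
tool_rot: [-0.531, 0.531, -0.467, 0.467]
contact_force: [-1.1, 0.5, -1.1]
gripper_width: 0.274
time: 20.45
tool_pos: [0.4987, 0.1213, 0.0899]
tool_rot: [0.531, -0.531, 0.467, -0.467]
contact_force: [0.4, 0.4, -1.1]
gripper_width: 0.273
```

```bash
python3 -m jog '{"offset":[[0.0026,-0.02,0],[0.0026,-0.02,0],[0,0,0]],"angular":[[0,0,0],[0,0,0],[0,0,0]],"jaw":[15,15,15]}'
python3 -c "
from h import *
st=manip.state();print(st['contact_force'],st['ft_torque'])"
```

```text
time: 20.75
tool_pos: [0.499, 0.1193, 0.0899]
tool_rot: [-0.531, 0.531, -0.467, 0.467]
contact_force: [0.5, -0.7, -1.9]
gripper_width: 0.269
[ 0.50753533 -0.67211481 -1.86073282] [ 0.11102617 -0.03167493  0.00774774]
```

```bash
python3 -m jog '{"offset":[[0.0026,-0.02,0],[0.0026,-0.02,0],[0,0,0]],"angular":[[0,0,0],[0,0,0],[0,0,0]],"jaw":[15,15,15]}'
python3 -c "
from h import *
st=manip.state();print(st['contact_force'],st['ft_torque'])"
```

```text
time: 21.05
tool_pos: [0.4993, 0.1173, 0.0899]
tool_rot: [-0.531, 0.531, -0.467, 0.467]
contact_force: [0.9, -1.0, -0.2]
gripper_width: 0.277
[ 0.86961507 -0.9715522  -0.16634258] [ 0.1095896   0.0898773  -0.00401929]
```

```bash
python3 -m jog '{"offset":[[0.0026,-0.02,0],[0.0026,-0.02,0],[0.0026,-0.02,0],[0,0,0]],"angular":[[0,0,0],[0,0,0],[0,0,0],[0,0,0]],"jaw":[15,15,15,15]}'
python3 -m jog '{"offset":[[0.0026,-0.02,0],[0.0026,-0.02,0],[0.0026,-0.02,0],[0.0026,-0.02,0],[0,0,0]],"angular":[[0,0,0],[0,0,0],[0,0,0],[0,0,0],[0,0,0]],"jaw":[15,15,15,15,15]}'
```

```text
time: 21.45
tool_pos: [0.4997, 0.1143, 0.0899]
tool_rot: [-0.531, 0.531, -0.467, 0.467]
contact_force: [0.7, -0.5, -1.6]
gripper_width: 0.268
time: 21.95
tool_pos: [0.5002, 0.1103, 0.0899]
tool_rot: [-0.531, 0.531, -0.467, 0.467]
contact_force: [-0.8, -0.7, -1.7]
gripper_width: 0.271
```

```bash
python3 -m jog '{"offset":[[0.0052,-0.04,0],[0.0052,-0.04,0],[0.0052,-0.04,0],[0.0052,-0.04,0],[0,0,0],[0,0,0]],"angular":[[0,0,0],[0,0,0],[0,0,0],[0,0,0],[0,0,0],[0,0,0]],"jaw":[15,15,15,15,15,15]}'
python3 - <<'E'
from h import *
st=manip.state();print(st['contact_force'],st['ft_torque'])
o=[]
for n,(x,y) in(('side',(285,205)),('scene',(195,180))): im=manip.grab_frame(n); cv2.imwrite(f'pics/{n}10.png',im); o.append(cv2.resize(im[y:y+85,x:x+66],None,fx=6,fy=6,interpolation=cv2.INTER_CUBIC))
cv2.imwrite('pics/both10.png',np.hstack(o))
E
```

```text
time: 22.55
tool_pos: [0.5012, 0.1024, 0.0899]
tool_rot: [0.531, -0.531, 0.467, -0.467]
contact_force: [0.1, -0.2, -1.8]
gripper_width: 0.269
[ 0.11448776 -0.19708362 -1.81016613] [ 0.13761878 -0.00270336  0.04152145]
```

View pics/both10.png

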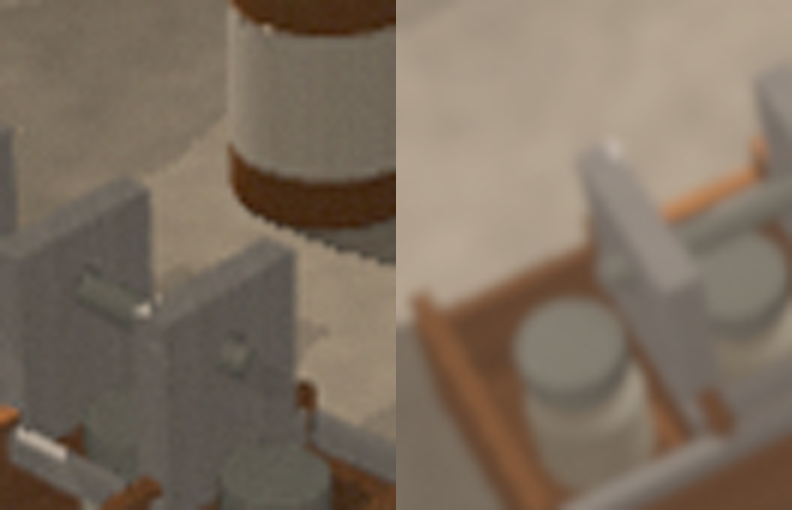

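```bash
python3 -m jog '{"offset":[[0.0052,-0.04,0],[0.0052,-0.04,0],[0.0052,-0.04,0],[0.0052,-0.04,0],[0.0052,-0.04,0],[0.0052,-0.04,0],[0.0052,-0.04,0],[0,0,0]],"angular":[[0,0,0],[0,0,0],[0,0,0],[0,0,0],[0,0,0],[0,0,0],[0,0,0],[0,0,0]],"jaw":[15,15,15,15,15,15,15,15]}'
python3 -c "
from h import *
st=manip.state();print(st['contact_force'],st['ft_torque'])"
python3 -m jog '{"offset":[[0.0052,-0.04,0],[0.0052,-0.04,0],[0.0052,-0.04,0],[0.0052,-0.04,0],[0.0052,-0.04,0],[0.0052,-0.04,0],[0.0052,-0.04,0],[0,0,0]],"angular":[[0,0,0],[0,0,0],[0,0,0],[0,0,0],[0,0,0],[0,0,0],[0,0,0],[0,0,0]],"jaw":[15,15,15,15,15,15,15,15]}'
python3 -c "
from h import *
st=manip.state();print(st['contact_force'],st['ft_torque'])"
```

```text
time: 23.45
tool_pos: [0.5031, 0.0882, 0.0899]
tool_rot: [-0.531, 0.531, -0.467, 0.467]
contact_force: [0.6, 0.5, -1.6]
gripper_width: 0.277
[ 0.61171346  0.53056688 -1.6319403 ] [ 0.07492165  0.03143057 -0.05257114]
time: 24.25
tool_pos: [0.5049, 0.0742, 0.0899]
tool_rot: [-0.531, 0.531, -0.467, 0.467]
contact_force: [0.0, 0.0, -1.2]
gripper_width: 0.273
[ 0.01820762  0.00156817 -1.20346902] [ 0.11864821  0.00365851 -0.02768052]
```

~8 mm remain. Going slowly now.

```bash
python3 -m jog '{"offset":[[0.0026,-0.02,0],[0.0026,-0.02,0],[0.0026,-0.02,0],[0,0,0]],"angular":[[0,0,0],[0,0,0],[0,0,0],[0,0,0]],"jaw":[15,15,15,15]}'
```

```text
time: 24.65
tool_pos: [0.5052, 0.0713, 0.0899]
tool_rot: [-0.531, 0.531, -0.467, 0.467]
contact_force: [0.1, -0.2, -1.0]
gripper_width: 0.266
```

```bash
python3 -m jog '{"offset":[[0.0026,-0.02,0],[0.0026,-0.02,0],[0,0,0]],"angular":[[0,0,0],[0,0,0],[0,0,0]],"jaw":[15,15,15]}'
```

```text
time: 24.95
tool_pos: [0.5055, 0.0693, 0.0899]
tool_rot: [-0.531, 0.531, -0.467, 0.467]
contact_force: [0.5, 0.2, -2.0]
gripper_width: 0.267
```

```bash
python3 -m jog '{"offset":[[0.0026,-0.02,0],[0,0,0]],"angular":[[0,0,0],[0,0,0]],"jaw":[15,15]}'
```

```text
time: 25.15
tool_pos: [0.5055, 0.0688, 0.0899]
tool_rot: [0.532, -0.531, 0.467, -0.466]
contact_force: [0.3, 3.7, -1.4]
gripper_width: 0.272
```

```bash
python3 -m jog '{"offset":[[0.0026,-0.02,0],[0,0,0]],"angular":[[0,0,0],[0,0,0]],"jaw":[15,15]}'
```

```text
time: 25.35
tool_pos: [0.5055, 0.0687, 0.09]
tool_rot: [0.532, -0.531, 0.467, -0.466]
contact_force: [-0.8, 5.8, 0.5]
gripper_width: 0.273
```

```bash
python3 -m jog '{"offset":[[0.0013,-0.01,0],[0,0,0],[0,0,0]],"angular":[[0,0,0],[0,0,0],[0,0,0]],"jaw":[15,15,15]}'
python3 - <<'E'
from h import *
st=manip.state();print(st['contact_force'],st['ft_torque'])
o=[]
for n,(x,y) in(('side',(230,195)),('scene',(230,160))): im=manip.grab_frame(n); cv2.imwrite(f'pics/{n}11.png',im); o.append(cv2.resize(im[y:y+100,x:x+80],None,fx=5,fy=5,interpolation=cv2.INTER_CUBIC))
cv2.imwrite('pics/both11.png',np.hstack(o)); 
im=manip.grab_frame('wrist'); cv2.imwrite('pics/w11.png',im)
E
```

```text
time: 25.65
tool_pos: [0.5056, 0.0687, 0.0901]
tool_rot: [0.532, -0.531, 0.467, -0.465]
contact_force: [-1.3, 6.8, 0.2]
gripper_width: 0.27
[-1.30116195  6.84863833  0.18725251] [1.21323554 0.23576962 0.07055379]
```

View pics/both11.png

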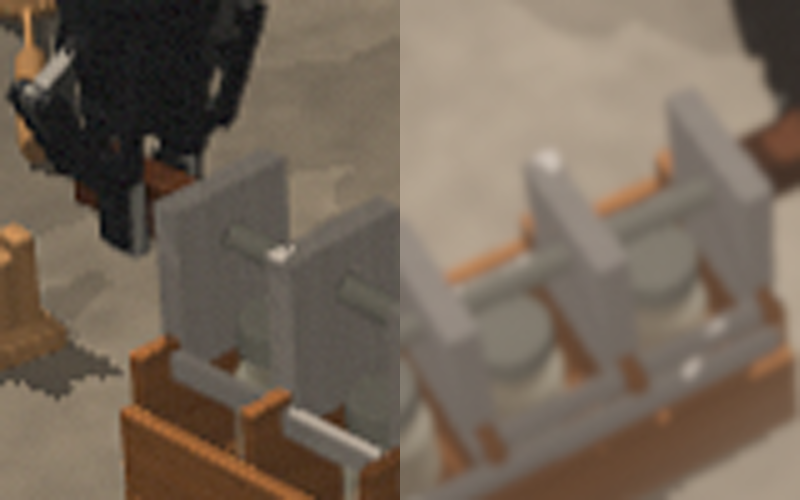

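View pics/w11.png

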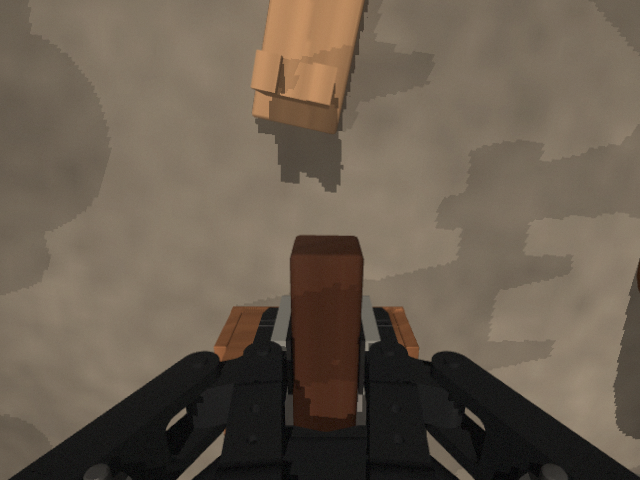

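```bash
python3 -m jog '{"offset":[[0,0,0],[0,0,0],[0,0,0],[0,0,0],[0,0,0],[0,0,0],[0,0,0],[0,0,0]],"angular":[[0,0,0],[0,0,0],[0,0,0],[0,0,0],[0,0,0],[0,0,0],[0,0,0],[0,0,0]],"jaw":[40,65,65,65,65,65,65,65]}'
python3 - <<'E'
from h import *
im=manip.grab_frame('wrist'); cv2.imwrite('pics/w12.png',im)
E
```

```text
time: 26.6
tool_pos: [0.5058, 0.0669, 0.0899]
tool_rot: [-0.531, 0.531, -0.467, 0.467]
contact_force: [-0.1, -0.6, 0.3]
gripper_width: 0.76
```

View pics/w12.png

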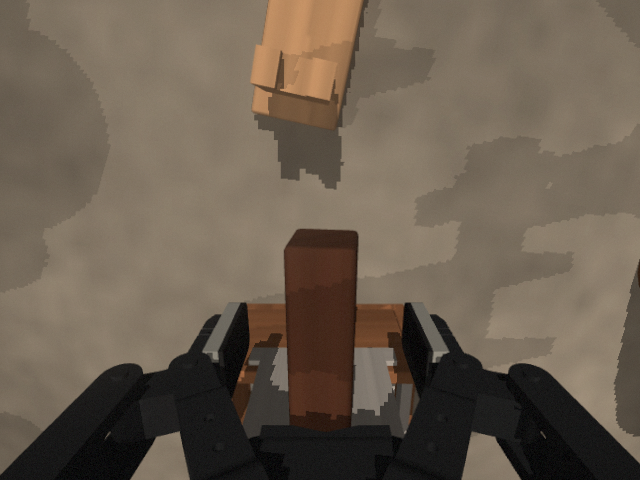

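```bash
python3 -m jog '{"offset":[[0,0,0.2],[0,0,0.4],[0,0,0.4],[0,0,0.4],[0,0.2,0.4],[0,0.4,0.4],[0,0.4,0.3],[0,0.4,0],[0,0.4,0],[0,0,0],[0,0,0]],"angular":[[0,0,0],[0,0,0],[0,0,0],[0,0,0],[0,0,0],[0,0,0],[0,0,0],[0,0,0],[0,0,0],[0,0,0],[0,0,0]],"jaw":[65,65,65,65,65,65,65,65,65,65,65]}'
python3 - <<'E'
from h import *
o=[]
for n,(x,y) in(('side',(235,200)),('scene',(200,160))): im=manip.grab_frame(n); cv2.imwrite(f'pics/{n}13.png',im); o.append(cv2.resize(im[y:y+115,x:x+100],None,fx=4,fy=4,interpolation=cv2.INTER_CUBIC))
cv2.imwrite('pics/both13.png',np.hstack(o)); 
st=manip.state(); np.save('w13.npy',np.array([*st['tool_pos'],*st['tool_rot']]));im=manip.grab_frame('wrist'); cv2.imwrite('pics/w13.png',im)
E
```

```text
time: 27.75
tool_pos: [0.5058, 0.1569, 0.2154]
tool_rot: [-0.532, 0.532, -0.466, 0.467]
contact_force: [-0.2, -0.1, 0.7]
gripper_width: 0.758
```

View pics/both13.png

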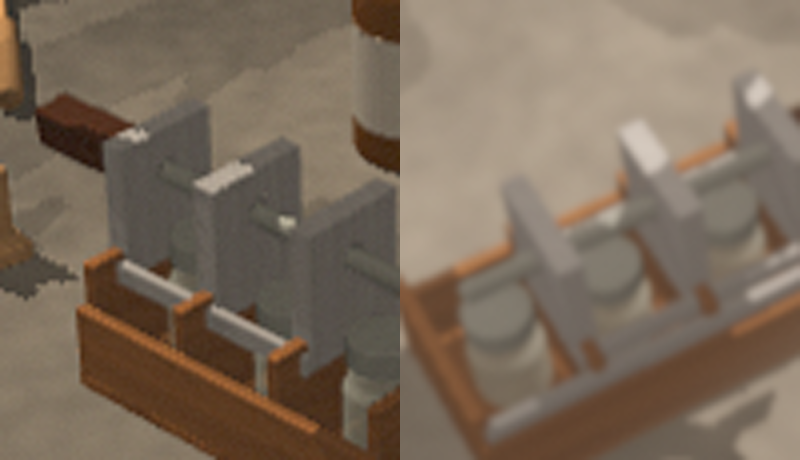

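View pics/w13.png

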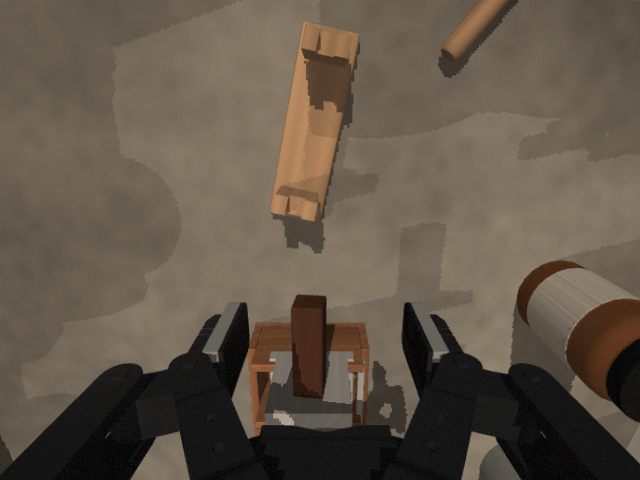

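View pics/side13.png

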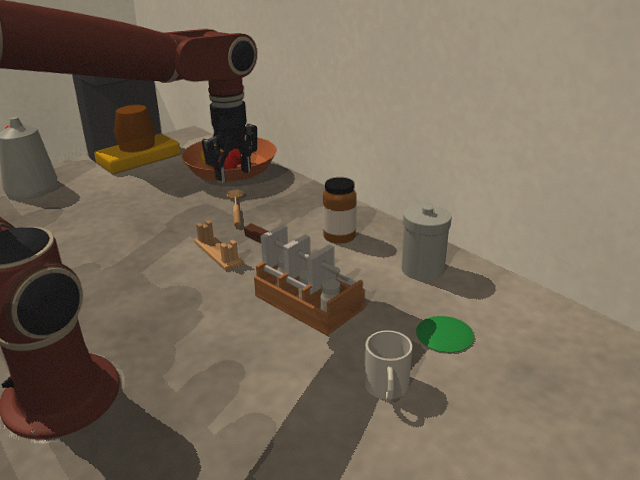

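```bash
python3 - <<'E'
from h import *
a=np.load('w13.npy'); c=cam('wrist',dict(tool_pos=a[:3],tool_rot=a[3:]))
im=cv2.imread('pics/w13.png'); cv2.imwrite('pics/w13z.png',cv2.resize(im[285:435,245:375],None,fx=4,fy=4,interpolation=cv2.INTER_CUBIC))
n=np.array([-.1305,.9914,0])
for u,v in((310,308),(310,397)):
  for z in(.119,.122): p=onz(u,v,z,c); print(p.round(4),((p-[.5095,.0272,0])@n).round(4))
E
```

```text
[0.5013 0.107  0.119 ] 0.0802
[0.5012 0.1086 0.122 ] 0.0818
[0.5104 0.0277 0.119 ] 0.0004
[0.5102 0.0304 0.122 ] 0.003
```

View pics/w13z.png

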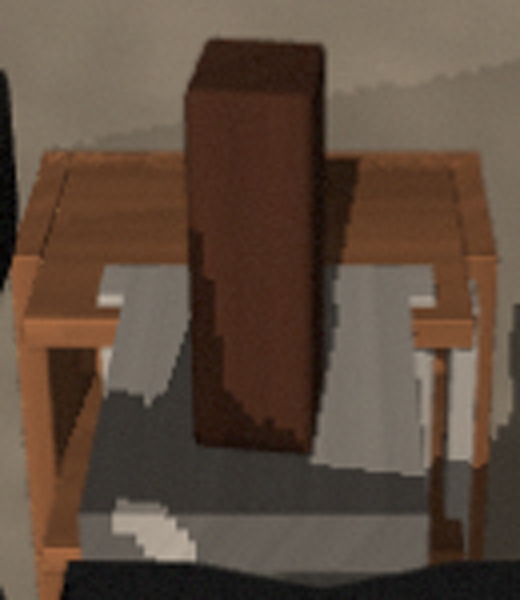

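```bash
python3 - <<'E'
from h import *
im=cv2.imread('pics/scene13.png'); cv2.imwrite('pics/sc13z.png',cv2.resize(im[160:220,270:340],None,fx=9,fy=9,interpolation=cv2.INTER_CUBIC))
E
```

```text
(no output)
```

View pics/sc13z.png

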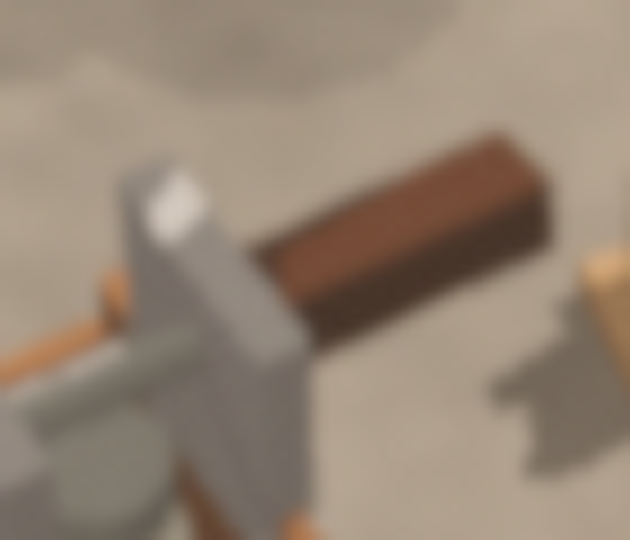

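View pics/scene13.png

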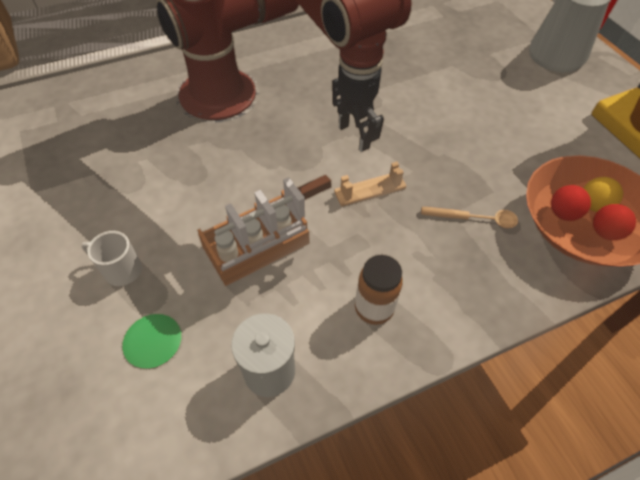

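```bash
python3 -c "
from plant import manip
print(manip.job_done(), manip.state()['time'])"
```

```text
the job is handed in; nothing more can be done
the job is handed in; nothing more can be done
```

The rod is threaded through all three bores and pushed up against the guide, and I handed the job in at about 28 s of the 72 s allowed.

- **Threading:** I located the handle and the first bore in the wrist pictures. I gripped the handle from above, lifted it straight up, and fed the rod in along the bore axis in 1–2 mm steps. Contact forces stayed at noise level, about 1 N, through all three bores.
- **Home stop:** The force rose to 6.8 N as the handle met the guide, well under the 25 N limit. That was within 2–3 mm of the home position I had worked out, which is inside the calibration error.
- **Release:** I then opened the fingers, lifted clear and moved away. The gripper was empty and touching nothing at hand-in.
- **Last checks:** The side and scene pictures show the rod through all three plates, the handle against the first plate, the cradle empty, and the jars and other things standing where they were.
- **Less certain:** The wrist picture puts the handle face 0 to 3 mm from the plate, so it cannot rule out a small gap. The first plate also partly hides that joint in the side and scene views. I rely on the abrupt stop for seating and did not push again after letting go.

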